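# Show the pupae strip to the macro camera

### The arm

A 6-joint arm with a two-finger parallel gripper is mounted at the origin on the work surface. World frame = base frame: x ahead of the robot, y to its left, z up, the work surface at z = 0. Lengths are in m, angles in rad, forces in N, time in s.
With the tool pointing down it reaches from about 0.325 to 0.9 m from the base axis. Payload 6.1 kg.
Tool frame: the origin (TCP) lies midway between the tips of the shut fingers; the grasp point (between the pads) lies 19 mm behind it (robot.grasp_offset is the distance from the TCP to the grasp point, in m); x points along the fingers, z is the direction in which the jaws open and shut, and the axes are right-handed (so a half turn about x gives the same grasp; the last joint's range is limited). The gripper opens to 87 mm and grips with 3 to 60 N. Pads are 19 mm wide; open, the fingers measure 117 mm over their backs; the gripper's body (75 mm by 190 mm) begins 51 mm behind the grasp point.
Start: joints at [-1.467, 0.22, 1.526, -0, 1.395, -0.126], TCP at [0.142, -0.609, 0.223] pointing down, gripper open.
Joint ranges: [-2.98, 2.98], [-0.91, 2.08], [0.09, 2.57], [-1.24, 4.39], [0.2, 2.65], [-2.68, 2.68]. Speed limits (rad/s): [2.57, 2.57, 3.01, 3.14, 3.14, 3.14].

### API

Orientations are given as a unit quaternion [w, x, y, z].
In Python, from workcell import robot gives the robot as it stands.
- The arm moves only by the tool send_rows, never from a script. Its argument "moves" is a list of rows, each a list of 5 numbers: the shift along the world's x, y, z in cm, then the turn about the world's z in degrees, then the gripper's target within -1 to 1 (shut at 1, half-way at 0, fully open at -1). In form: [[x, y, z, turn, jaw], ...]. A call has exactly 10 rows; each row is the pose to reach, as a shift and turn from the pose measured when the call began; what a row does not reach only later rows make up. A row lasts 1/8 s, in which the tool goes at most 62.5 mm and 10.7 degrees, less where a joint would pass 70% of its speed; a pose out of reach is approached as far as the arm can. A call with a gripper value outside its range is refused whole. The fingers move at their own pace and stop on an object; "force" is the grip in N (left out, the last holds). Time passes only in rows, so rows that repeat a pose let the fingers close, or fill a call up. It gives the time, the measured TCP pose, the force and the opening at its end, in the units of the state.
- robot.get_state(): the state, without advancing time (a new reading comes with each control period).
- robot.grab_frame(name): name is "side" or "top" or "wrist"; returns the picture (384x512x3 uint8, red, green, blue); there is no depth.
- robot.camera_info(name): a dict with "camera_matrix" (3x3 intrinsics, pixels), "R" (3x3) and "t" (3): a world point X has camera coordinates R X + t. Camera axes: x right, y down, z forward; pixel columns grow to the right and rows downward; lengths in m; the calibration is good to about 2 mm. The wrist camera is an equidistant fisheye: a pixel r from the principal point sees the ray r / f radians off the axis. A picture is of the moment at which its call begins: read the wrist's pose just before it. camera_info takes no time and is no camera call; for the wrist camera it gives the pose at the moment of the call.
- robot.job_done(): hands the job in, once; it reports no verdict.
The state is a dict: "time": time; "joint_positions": joint angles; "dq": joint speeds; "joint_torque": joint torques, N m; "tcp_pos": TCP position; "tcp_rot": TCP orientation; "force": force on the tool from outside, world axes, zero at the start; "moment": the same for the moment, N m; "finger_gap": finger opening in m.
Only numpy, scipy, OpenCV 4.12 (cv2) and the standard library are available. Lean on these libraries where they do the work, as an engineer would, in place of code of your own. Each camera call takes 0.05 s, during which the arm holds its last target.

### The job

Take the tall vial, the one with the card strip inside, out of the rack and hold it up in front of the macro camera for its picture: cap end up, the middle of the strip on the lens axis 11 cm from the front of the lens, and the strip square to the lens with its pupae side towards it, so the vial leans back as much as the camera looks down. Keep the vial cap-up on the way, do not touch the camera or its stand, leave the short vials standing in the rack and do not shove the loose dishes about. Finish while holding the vial still there; do not put it down.

Things in the scene. Friction and masses are not known exactly. Their poses are not given: they have to be found in the camera images.
- vial_center (a point): Centre of the tall vial, on its axis half-way up, which is also the middle of its strip. Stiff clear plastic cylinder, 28 mm across, 95 mm tall, top 11 mm a white cap (29 mm), about 45 g, upright in any one of the rack's places. z: up to the cap. x: out of the strip's pupae side; in the rack it points away from the robot, up to 50 degrees either way.
- strip_top (a point): Middle of the upper edge of the white card strip inside the tall vial, 33 mm above the vial's centre; same axes. The strip is 19 mm wide (along y) and 66 mm high (along z), fixed in the vial; small brown pupae sit on its +x side only. No other vial has a strip.
- short0_center (a point): A short vial: same 28 mm diameter and white cap but 65 mm tall and without a strip, standing in the rack. The point is half-way up on its axis.
- short1_center (a point): Another short vial, 28 mm by 65 mm, in the rack; the point is half-way up on its axis.
- short2_center (a point): The third short vial, 28 mm by 65 mm, in the rack; the point is half-way up on its axis.
- vial_rack: Aluminium rack, fixed to the bench, 60 mm deep (x), 262 mm long (y): a 6 mm base on which the vials stand, a tier with four 31 mm holes whose top is 42 mm above the bench, end panels 60 mm high. The holes lie in a row along y at -93, -31, 31 and 93 mm. Origin at the centre of its underside. Vials lift straight up out of it.
- camera_stand: Stand of the macro camera, fixed: a grey plate 220 mm (x) by 160 mm (y), 18 mm high, reaching from the origin to +x, with a 25 mm steel column, 380 mm high, at x = +185 mm. A yoke at x = +110 mm, 300 mm up, carries the camera head, which looks to the stand's -x side. Origin on the bench under the middle of the plate's front edge.
- lens (a point): Centre of the lens's front, in the middle of the ring light (76 mm across). The camera looks along -x of this frame, downward by 5 to 30 degrees (different each time, stiff, stays so); x points back into the camera, y is level, z is up in the picture.
- focus (a point): The point in the air on the lens axis 110 mm in front of the lens, where the middle of the strip shall be. Same axes as lens. The vial is presented rightly when its x, y and z axes are parallel to these, all in the same sense.
- dishes_center (a point): Pile of three shallow clear dishes, 60 mm across and 46 mm high, loose on the bench; the point is half-way up on its axis.
- dish_center (a point): A single shallow clear dish, 60 mm across and 15 mm high, loose on the bench; the point is its centre.

How it is judged:
By the outcome, as a careful person would: the job done as asked, in the order asked, and still so for the second after the job is handed in, while the arm keeps its last pose, push and grip.
It also fails if it takes over 34 s, if anything falls off the work surface, if the arm or the gripper's body presses on something with over 40 N, if the wrist force passes 120 N, or if a joint passes its speed limit or range.

## Working session

There is one attempt and no reset: what is moved stays moved. The work goes in short steps, Python scripts to look and compute and a tool call to move; the robot and the scene stay as the last step left them, time stands still between calls to the robot, and variables do not carry over. Pictures are saved under pics/ and viewed, and the job is handed in when it is done.

Besides the shell and the picture viewer there is one more tool, called by a JSON object that holds its "api" and its "payload". send_rows: Moves the arm, as the interface text tells. Its arguments: {"type":"object","properties":{"moves":{"type":"array"},"force":{"type":"number"}},"required":["moves"]}

```bash
mkdir -p pics; ls; python3 - <<'E'
from workcell import robot
import cv2,numpy as np
np.set_printoptions(precision=4,suppress=True)
print(robot.get_state())
for n in ["side","top","wrist"]:
    print(n,robot.camera_info(n))
    im=robot.grab_frame(n); np.save(f"pics/{n}0.npy",im)
    cv2.imwrite(f"pics/{n}0.png",cv2.cvtColor(im,cv2.COLOR_RGB2BGR))
E
```

```text
pics
{'time': 0.0, 'joint_positions': array([-1.4671,  0.2212,  1.5276,  0.    ,  1.3947, -0.1261]), 'dq': array([-0.0014, -0.0004,  0.0005, -0.001 , -0.0017, -0.    ]), 'joint_torque': array([  0.0003, -49.462 , -38.7371,   0.0698,   0.0571,  -0.0001]), 'tcp_pos': array([ 0.1423, -0.6079,  0.2214]), 'tcp_rot': array([ 0.5535,  0.4399,  0.5545, -0.4389]), 'force': array([-0.1719,  0.508 , -0.0515]), 'moment': array([0.0472, 0.0137, 0.0207]), 'finger_gap': 0.08697521958253598}
side {'camera_matrix': array([[389.0548,   0.    , 257.6289],
       [  0.    , 389.0548, 188.5969],
       [  0.    ,   0.    ,   1.    ]]), 'R': array([[-0.9835, -0.1799,  0.0173],
       [-0.1481,  0.7477, -0.6473],
       [ 0.1036, -0.6392, -0.762 ]]), 't': array([0.5476, 0.1567, 0.9684])}
top {'camera_matrix': array([[382.8195,   0.    , 258.514 ],
       [  0.    , 382.8195, 186.5516],
       [  0.    ,   0.    ,   1.    ]]), 'R': array([[ 0.0251, -0.9997, -0.0033],
       [-0.9854, -0.0241, -0.1683],
       [ 0.1682,  0.0075, -0.9857]]), 't': array([0.0394, 0.6049, 1.003 ])}
wrist {'camera_matrix': array([[297.3186,   0.    , 255.482 ],
       [  0.    , 297.3186, 192.0716],
       [  0.    ,   0.    ,   1.    ]]), 'R': array([[ 0.2278, -0.9737, -0.0022],
       [-0.9337, -0.2191,  0.283 ],
       [-0.2761, -0.0624, -0.9591]]), 't': array([-0.6247, -0.0349,  0.3911])}
```

View pics/side0.png

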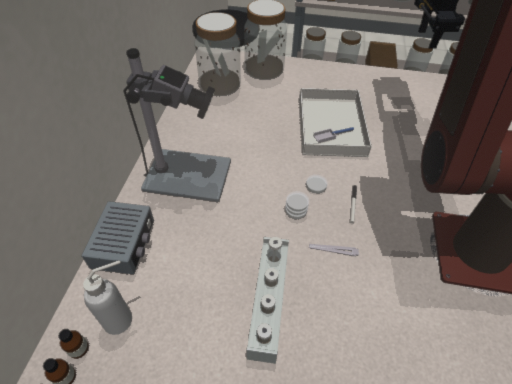

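View pics/top0.png

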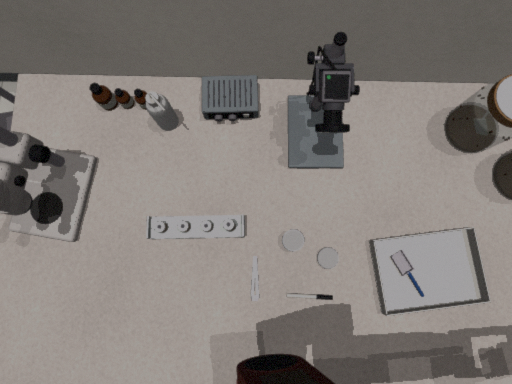

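View pics/wrist0.png

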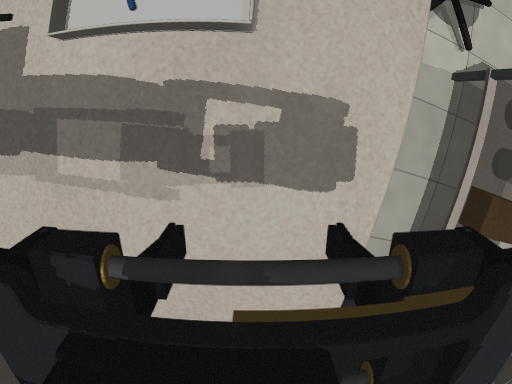

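```bash
cat > h.py <<'E'
import numpy as np,cv2
from workcell import robot
def info(n):
    c=robot.camera_info(n); return c["camera_matrix"],c["R"],c["t"]
def ray(n,u,v):
    K,R,t=info(n); d=R.T@np.array([(u-K[0,2])/K[0,0],(v-K[1,2])/K[1,1],1]); return -R.T@t,d/np.linalg.norm(d)
def onz(n,u,v,z):
    o,d=ray(n,u,v); return o+d*(z-o[2])/d[2]
def proj(n,X):
    K,R,t=info(n); p=K@(R@np.asarray(X,float)+t); return p[:2]/p[2]
def tri(*nuv):
    A=np.zeros((3,3));b=np.zeros(3);rs=[ray(*q) for q in nuv]
    for o,d in rs:
        P=np.eye(3)-np.outer(d,d);A+=P;b+=P@o
    X=np.linalg.solve(A,b); return X,[np.linalg.norm(np.cross(X-o,d)) for o,d in rs]
def crop(im,x0,y0,x1,y1,s,fn):
    cv2.imwrite(fn,cv2.cvtColor(cv2.resize(im[y0:y1,x0:x1],None,fx=s,fy=s,interpolation=cv2.INTER_CUBIC),cv2.COLOR_RGB2BGR))
E
python3 - <<'E'
from h import *
s=np.load("pics/side0.npy");t=np.load("pics/top0.npy")
crop(s,225,170,345,370,3,"pics/sA.png")
crop(s,110,40,240,205,3.6,"pics/sB.png")
crop(t,140,200,360,280,3.6,"pics/tA.png")
crop(t,270,25,370,175,4,"pics/tB.png")
E
```

```text
(no output)
```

View pics/sA.png

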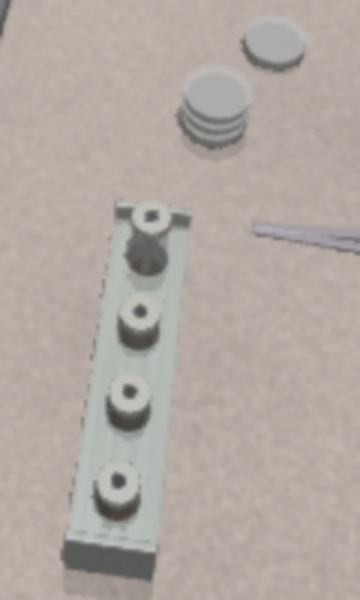

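View pics/sB.png

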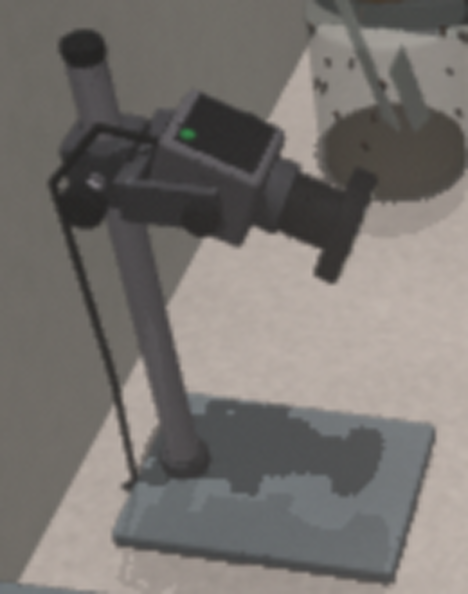

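View pics/tA.png

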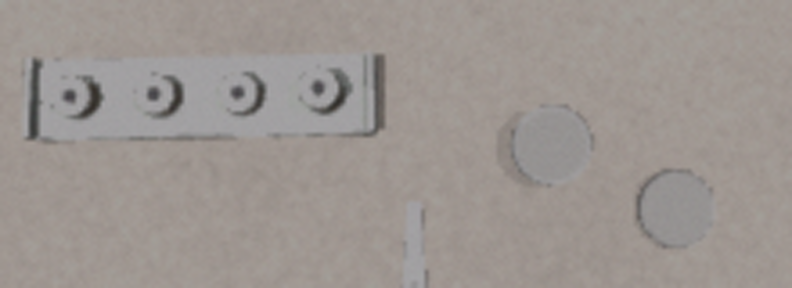

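View pics/tB.png

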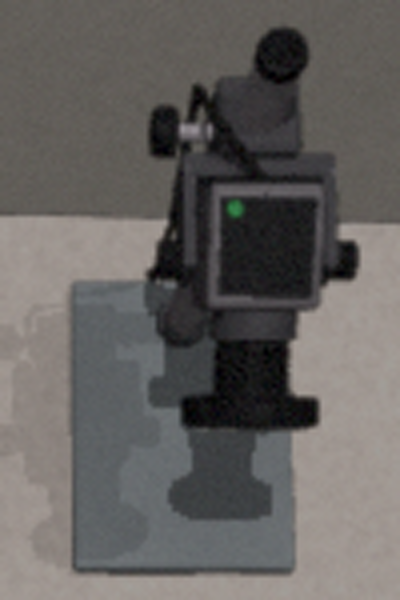

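```bash
python3 - <<'E'
from h import *
s=np.load("pics/side0.npy");t=np.load("pics/top0.npy")
f=lambda im:np.clip((im/255.)**.5*255,0,255).astype(np.uint8)
crop(f(s),120,55,220,130,8,"pics/sC.png")
crop(f(t),305,65,365,135,8,"pics/tC.png")
for n in("side","top"):
    K,R,T=info(n);print(-R.T@T)
X,e=tri(("side",275.3,242.3),("top",229.2,224.7));print("tallcap",X,e)
print(onz("side",275.3,242.3,.101),onz("top",229.2,224.7,.101))
for a,b in [((141,312),(239,92)),((131,393),(156,94)),((119,481),(72,96))]:
    sp=(225+a[0]/3,170+a[1]/3);tp=(140+b[0]/3.6,200+b[1]/3.6)
    print("short",tri(("side",*sp),("top",*tp)),onz("top",*tp,.071),onz("side",*sp,.071))
# plate front corners (top crop 75,570),(293,570) z .018
for u,v in [(75,568),(293,568),(75,282)]: print("plate",onz("top",270+u/4,25+v/4,.018))
for u,v in [(393,577),(434,428),(117,541)]: print("plate s",onz("side",110+u/3.6,40+v/3.6,.018))
for u,v,z in [(552,145,.046),(676,208,.015)]: print("dish",onz("top",140+u/3.6,200+v/3.6,z))
E
```

```text
[0.4615109  0.6003526  0.82999847]
[0.42637184 0.04648518 1.09064309]
tallcap [0.49455343 0.12789037 0.09143959] [np.float64(0.0003268477199236147), np.float64(0.00032684771992361975)]
[0.49444842 0.13398266 0.101     ] [0.49357676 0.12711994 0.101     ]
short (array([0.4916737 , 0.19126048, 0.06281029]), [np.float64(0.00069438613601683), np.float64(0.0006943861360168855)]) [0.49184314 0.19008631 0.071     ] [0.49066488 0.19567525 0.071     ]
short (array([0.48878712, 0.25324573, 0.06132534]), [np.float64(0.0006560902496106273), np.float64(0.0006560902496104293)]) [0.48885106 0.2512828  0.071     ] [0.48779625 0.25765637 0.071     ]
short (array([0.48616703, 0.3155152 , 0.0622182 ]), [np.float64(0.00018589484308123789), np.float64(0.00018589484308116755)]) [0.48584089 0.31321251 0.071     ] [0.48570134 0.31878403 0.071     ]
plate [ 0.66834497 -0.03056441  0.018     ]
plate [ 0.67213936 -0.18663894  0.018     ]
plate [ 0.88508696 -0.02801405  0.018     ]
plate s [ 0.66507354 -0.0206558   0.018     ]
plate s [ 0.67003123 -0.17748037  0.018     ]
plate s [ 0.87698879 -0.014209    0.018     ]
dish [ 0.45964435 -0.04331861  0.046     ]
dish [ 0.41513023 -0.14149589  0.015     ]
```

View pics/sC.png

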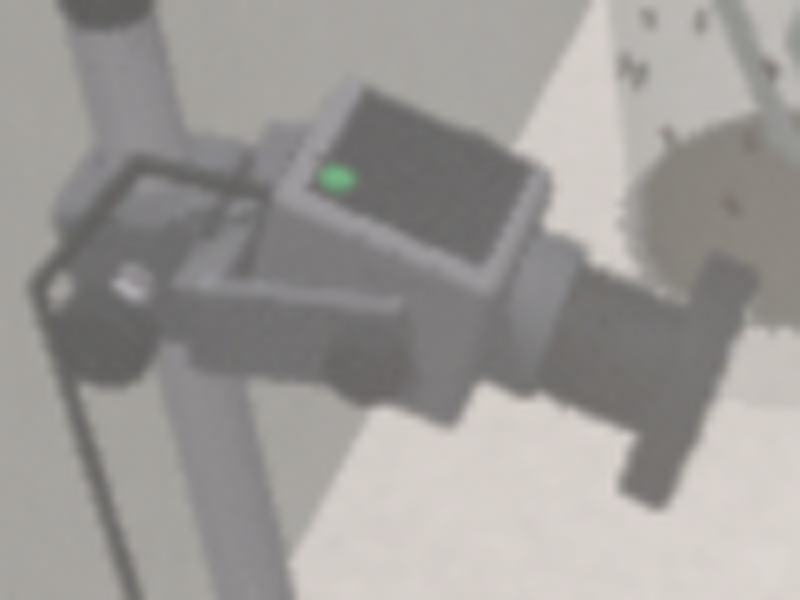

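View pics/tC.png

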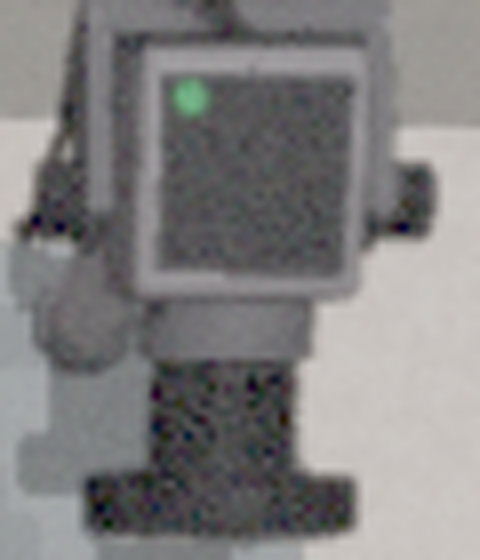

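```bash
cat >> h.py <<'E'
from scipy.spatial.transform import Rotation as Ro
def tool():
    s=robot.get_state();q=s["tcp_rot"];return s,Ro.from_quat([q[1],q[2],q[3],q[0]]).as_matrix()
def lin(x0,y0,s,U,V): return x0+(U+.5)/s-.5, y0+(V+.5)/s-.5
E
python3 - <<'E'
from h import *
np.set_printoptions(precision=4,suppress=True)
s,M=tool();print("tcp",s["tcp_pos"],"\nx,y,z cols\n",M)
K,R,T=info("wrist");print("wristcam in tool",M.T@(-R.T@T-s["tcp_pos"]),"fwd in tool",M.T@R[2])
S=lambda U,V:("side",*lin(120,55,8,U,V));Tt=lambda U,V:("top",*lin(305,65,8,U,V))
P={}
for n,a,b in [("green",(338,178),(192,98)),("A",(315,180),(163,75)),("B",(365,90),(355,75)),("C",(538,180),(352,275)),("D",(488,268),(160,270)),
  ("fA",(285,200),(148,48)),("fB",(355,82),(370,48)),("fC",(550,178),(360,290)),("fD",(487,292),(137,292))]:
    X,e=tri(S(*a),Tt(*b));P[n]=X;print(n,X,e[0])
for a,b in [("A","D"),("B","C"),("fA","fD"),("fB","fC"),("A","B"),("D","C")]:
    d=P[b]-P[a];print(a,b,np.linalg.norm(d),"down",np.degrees(np.arcsin(-d[2]/np.linalg.norm(d))),"yaw",np.degrees(np.arctan2(d[1],d[0])))
# ring centre: side ring outline ends, top
print("ring",tri(S(688,385),Tt(220,505)))
print(proj("side",[.494,.128,.101]),proj("side",[.494,.128,.042]))
E
```

```text
tcp [ 0.1423 -0.6081  0.2217] 
x,y,z cols
 [[-0.0002  0.9737  0.2278]
 [ 0.0015  0.2278 -0.9737]
 [-1.      0.0002 -0.0015]]
wristcam in tool [-0.162   0.0772  0.0008] fwd in tool [ 0.9591 -0.2832 -0.0005]
green [ 0.7924 -0.0891  0.336 ] 0.0002173645133280102
A [ 0.7957 -0.0807  0.3406] 0.0008060423975901057
B [ 0.7997 -0.132   0.3358] 0.00038872344596501855
C [ 0.7543 -0.1364  0.31  ] 0.0010465031251324925
D [ 0.7516 -0.0838  0.3167] 0.0010935969678531388
fA [ 0.8049 -0.0778  0.3353] 0.0015926540923916815
fB [ 0.8057 -0.1361  0.3358] 0.0019514793937965998
fC [ 0.7509 -0.1386  0.3095] 0.0005024942933686188
fD [ 0.749  -0.0782  0.3123] 0.0006588151832187216
A D 0.05023523997312781 down 28.38895367705635 yaw -176.07938977095398
B C 0.05242491569248426 down 29.50523748364312 yaw -174.38281512746883
fA fD 0.06050695856526788 down 22.36579056365587 yaw -179.52581939969104
fB fC 0.06082667109276722 down 25.63437242201823 yaw -177.3363908595549
A B 0.051597143253437915 down 5.27839829242277 yaw -85.55115098594088
D C 0.05315692205444542 down 7.220878619636776 yaw -87.09891195927841
ring (array([ 0.7052, -0.1089,  0.2651]), [np.float64(0.00012222012570670804), np.float64(0.00012222012570665898)])
[275.9083 240.0726] [274.5634 253.9216]
```

{"api": "send_rows", "payload": {"moves": [[3,5.2,0,7.7,-1],[6,10.4,0,15.4,-1],[9,15.6,0,23.1,-1],[12,20.8,0,30.8,-1],[15,26,0,38.5,-1],[18,31.2,0,46.2,-1],[18.7,37.2,-1.5,53.9,-1],[19.2,43.3,-3,61.6,-1],[19.5,49.4,-4.5,69.3,-1],[19.8,55.5,-6,77,-1]]}}

```text
time: 1.4
tcp_pos: [0.34, -0.0526, 0.1616]
tcp_rot: [0.707, -0.002, 0.707, 0.002]
force: [1.3, 0.2, 0.1]
finger_gap: 0.0869
```

```bash
cat > snap.py <<'E'
import sys
from h import *
np.set_printoptions(precision=4,suppress=True)
def go(tag,cams=("wrist",)):
    s,M=tool();print("t",s["time"],"tcp",s["tcp_pos"],"Yaw(tool y)",np.degrees(np.arctan2(M[1,1],M[0,1])),"gap",s["finger_gap"],"F",s["force"],"q",s["joint_positions"])
    for n in cams:
        K,R,T=info(n);im=robot.grab_frame(n);np.savez(f"pics/{n}{tag}.npz",im=im,K=K,R=R,T=T,tcp=s["tcp_pos"],M=M)
        cv2.imwrite(f"pics/{n}{tag}.png",cv2.cvtColor(im,cv2.COLOR_RGB2BGR))
if __name__=="__main__": go(sys.argv[1],sys.argv[2:] or("wrist",))
E
python3 snap.py 1
```

```text
t 1.4 tcp [ 0.34   -0.0526  0.1616] Yaw(tool y) 90.37511725756707 gap 0.08692477326915335 F [1.3241 0.1825 0.1435] q [-0.3837 -0.4717  2.268  -0.0002  1.3457 -0.3902]
```

View pics/wrist1.png

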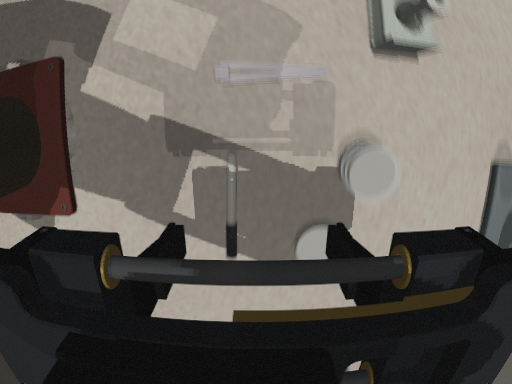

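{"api": "send_rows", "payload": {"moves": [[0,4,-1,0,-1],[0,8,-2,0,-1],[0,12,-3,0,-1],[0,12,-3.5,0,-0.5],[0,12,-3.5,0,-0.1],[0,12,-3.5,0,-0.1],[0,12,-3.5,0,-0.1],[0,12,-3.5,0,-0.1],[0,12,-3.5,0,-0.1],[0,12,-3.5,0,-0.1]]}}

```text
time: 2.7
tcp_pos: [0.3385, 0.0749, 0.1241]
tcp_rot: [0.706, -0.004, 0.709, 0.009]
force: [-0.1, 0.3, -0.3]
finger_gap: 0.0482
```

```bash
python3 snap.py 2 wrist side top; python3 - <<'E'
from h import *
im=np.load("pics/wrist2.npz")["im"];crop(im,300,20,500,220,3.9,"pics/w2c.png")
E
```

```text
t 2.7 tcp [0.3385 0.0749 0.1241] Yaw(tool y) 91.0654224129901 gap 0.04818923313810528 F [-0.0699  0.2809 -0.2765] q [-0.0173 -0.4129  2.3023  0.0066  1.2564 -0.038 ]
```

View pics/wrist2.png

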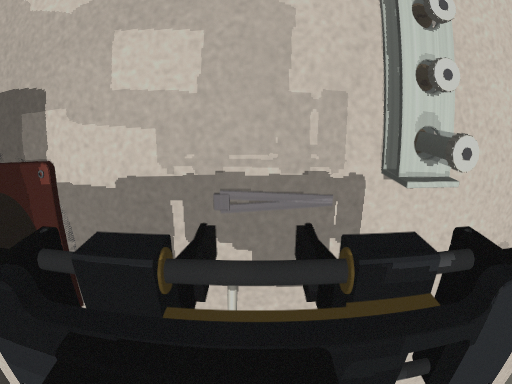

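View pics/w2c.png

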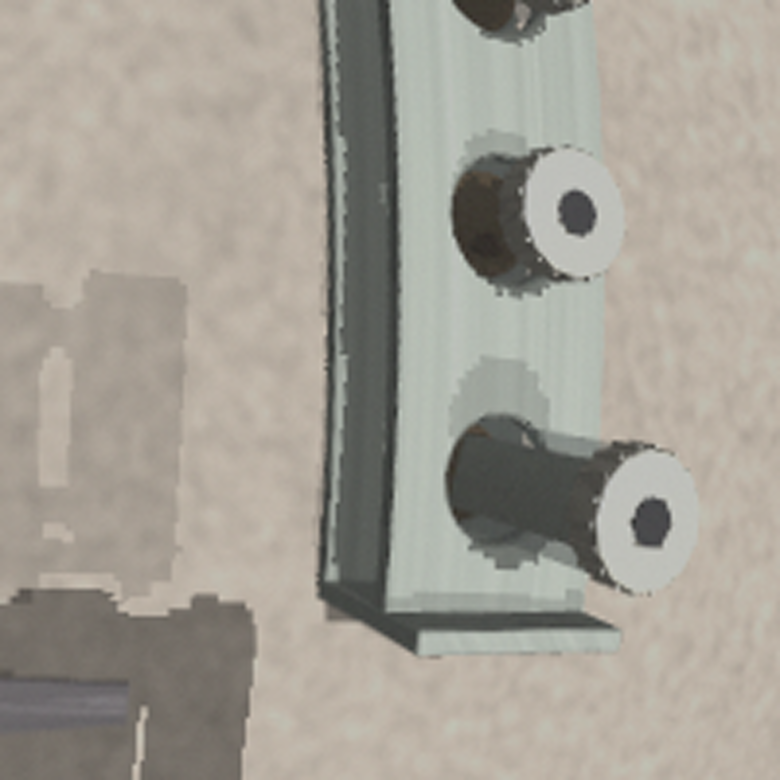

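```bash
cat >> h.py <<'E'
def wray(d,u,v):
    K,R,T=d["K"],d["R"],d["T"];x,y=u-K[0,2],v-K[1,2];r=np.hypot(x,y);a=r/K[0,0]
    c=np.array([x/r*np.sin(a),y/r*np.sin(a),np.cos(a)]);return -R.T@T,R.T@c
def wz(d,u,v,z):
    o,w=wray(d,u,v);return o+w*(z-o[2])/w[2]
def wproj(d,X):
    p=d["R"]@np.asarray(X,float)+d["T"];a=np.arctan2(np.hypot(p[0],p[1]),p[2]);ph=np.arctan2(p[1],p[0]);f=d["K"][0,0]
    return np.array([d["K"][0,2]+f*a*np.cos(ph),d["K"][1,2]+f*a*np.sin(ph)])
E
python3 - <<'E'
from h import *
np.set_printoptions(precision=4,suppress=True)
d=np.load("pics/wrist2.npz");im=d["im"]
g=np.clip((im/255.)**.45*255,0,255).astype(np.uint8)
crop(g,405,110,485,180,9.9,"pics/w2d.png")
c=lambda U,V:lin(300,20,3.9,U,V)
print("tall",wz(d,*c(648,520),.101));print("s0",wz(d,*c(575,213),.071))
print("rack corner",wz(d,*c(418,655),.06),wz(d,*c(620,650),.06))
# wrist disparity with fixed cams
s=np.load("pics/side2.npz");t=np.load("pics/top2.npz")
crop(s["im"],225,170,345,370,3,"pics/s2.png");crop(t["im"],140,200,360,380,3.6,"pics/t2.png")
E
```

```text
tall [0.4955 0.1312 0.101 ]
s0 [0.4931 0.1926 0.071 ]
rack corner [0.4682 0.0921 0.06  ] [0.5276 0.0949 0.06  ]
```

View pics/w2d.png

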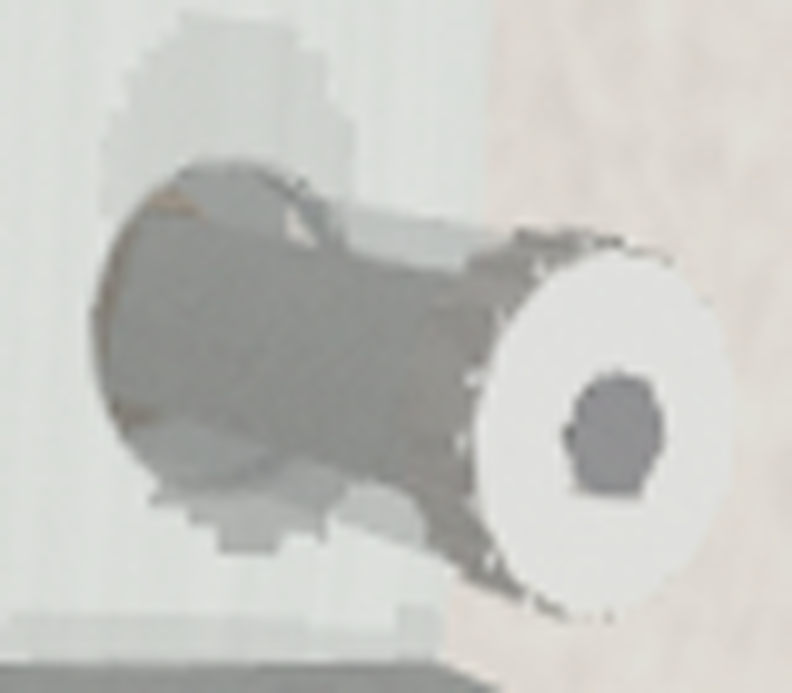

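View pics/side2.png

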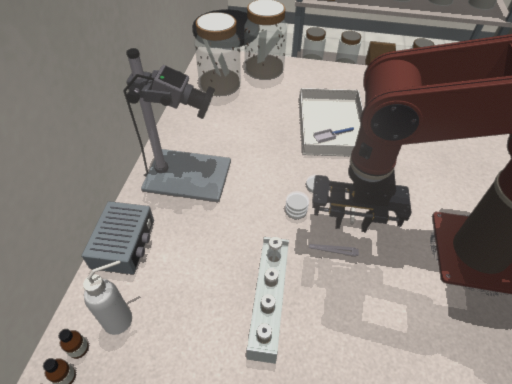

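View pics/t2.png

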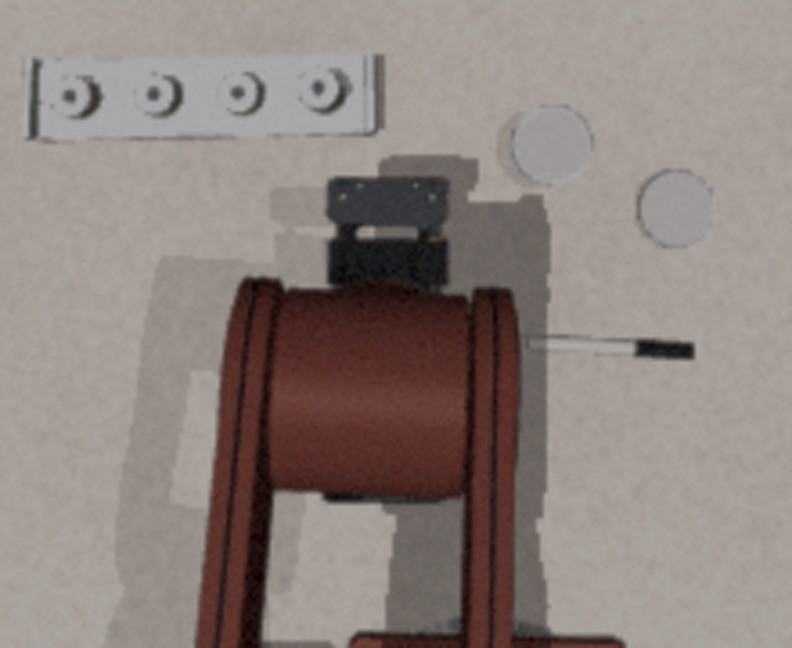

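```bash
python3 - <<'E'
from h import *
from scipy.optimize import least_squares
np.set_printoptions(precision=4,suppress=True)
d=np.load("pics/wrist2.npz")
c=lambda U,V:lin(405,110,9.9,U,V)
up=[(210,217),(300,240),(400,262),(460,273)];lo=[(180,430),(260,450),(320,465),(380,482)]
def az(p):
    o,w=wray(d,*c(*p));return np.degrees(np.arctan2(w[1],w[0]))
a1=[az(p) for p in up];a2=[az(p) for p in lo];print(a1,a2)
o=wray(d,300,100)[0];print("cam",o)
cx=np.array([.4955,.1312]);dv=cx-o[:2];print("centre az",np.degrees(np.arctan2(dv[1],dv[0])),np.linalg.norm(dv))
# vial outline: tier-level edge points of hole etc
for psi in range(-50,51,10):
    y=np.array([-np.sin(np.radians(psi)),np.cos(np.radians(psi))])
    r=[]
    for s in(1,-1):
        e=cx+s*.0095*y-o[:2];r.append(np.degrees(np.arctan2(e[1],e[0])))
    print(psi,np.round(r,2),"width",round(r[0]-r[1],2))
E
```

```text
[np.float64(-3.5977004741950243), np.float64(-3.7687529596549725), np.float64(-3.809189281556212), np.float64(-3.755844835293687)] [np.float64(-10.984552202160744), np.float64(-10.783376085315597), np.float64(-10.634333358799463), np.float64(-10.545098258779095)]
cam [0.337  0.1509 0.2866]
centre az -7.101459744538433 0.1597034363846244
-50 [-4.7 -9.7] width 5.0
-40 [ -4.33 -10.06] width 5.72
-30 [ -4.04 -10.31] width 6.28
-20 [ -3.83 -10.46] width 6.64
-10 [ -3.71 -10.51] width 6.8
0 [ -3.7  -10.46] width 6.76
10 [ -3.79 -10.3 ] width 6.51
20 [ -3.99 -10.05] width 6.07
30 [-4.28 -9.72] width 5.44
40 [-4.68 -9.32] width 4.65
50 [-5.15 -8.86] width 3.71
```

{"api": "send_rows", "payload": {"moves": [[2,-3,0,-10,-0.1],[4,-6,0,-20,-0.1],[6,-9,0,-30,-0.1],[8,-9.5,0,-40,-0.1],[8.2,-9.5,0,-50,-0.1],[8.2,-9.5,0,-60,-0.1],[8.2,-9.5,0,-70,-0.1],[8.2,-9.5,0,-80,-0.1],[8.2,-9.5,0,-90,-0.1],[8.2,-9.5,0,-96,-0.1]]}}

```text
time: 4.1
tcp_pos: [0.4204, -0.0199, 0.124]
tcp_rot: [0.478, 0.525, 0.476, -0.519]
force: [-0.1, 0.4, 0.1]
finger_gap: 0.0481
```

```bash
python3 snap.py 3 wrist; python3 - <<'E'
from h import *
d=np.load("pics/wrist3.npz");im=d["im"];u=wproj(d,[.4955,.1312,.07]).astype(int);print(u, wproj(d,[.4955,.1312,.101]))
g=np.clip((im/255.)**.5*255,0,255).astype(np.uint8)
x0,y0=max(0,u[0]-40),max(0,u[1]-35);print(x0,y0);crop(g,x0,y0,x0+80,y0+70,8,"pics/w3c.png")
E
```

```text
t 4.1 tcp [ 0.4204 -0.0199  0.124 ] Yaw(tool y) -5.142520114013863 gap 0.04810209920139371 F [-0.1309  0.4217  0.0652] q [-0.2394 -0.1952  2.1387  0.0055  1.1926  1.4191]
[ 67 137] [ 45.58271346 142.89513738]
27 102
```

View pics/wrist3.png

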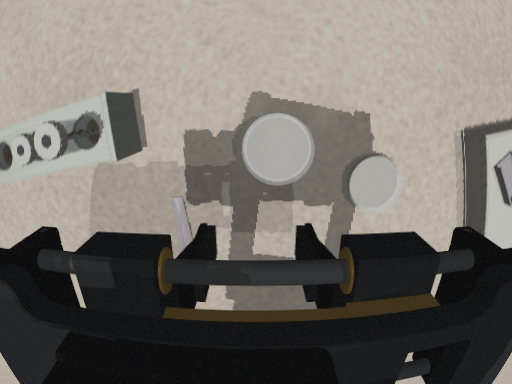

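View pics/w3c.png

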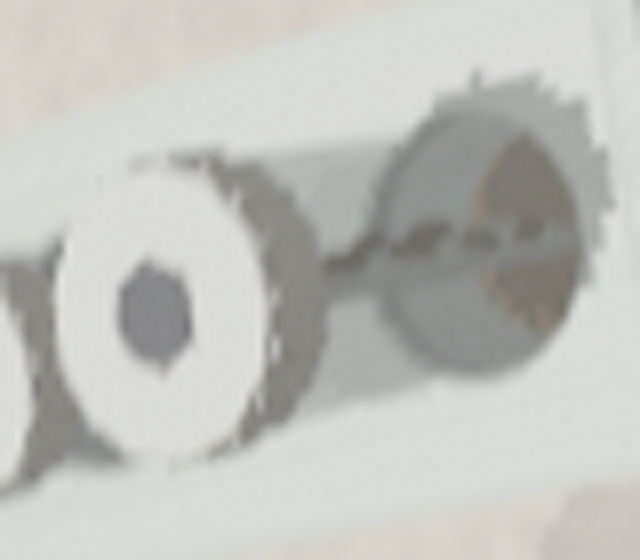

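```bash
python3 - <<'E'
from h import *
np.set_printoptions(precision=4,suppress=True)
d=np.load("pics/wrist3.npz");im=d["im"]
g=np.clip(((im/255.)**.5-.4)*1.8*255,0,255).astype(np.uint8)
cv2.imwrite("pics/w3d.png",cv2.cvtColor(cv2.resize(g[110:155,60:105],None,fx=13,fy=13,interpolation=cv2.INTER_NEAREST),cv2.COLOR_RGB2BGR))
o=wray(d,100,100)[0];print(o);dv=np.array([.4955,.1312])-o[:2];print(np.degrees(np.arctan2(dv[1],dv[0])))
c=lambda U,V:lin(27,102,8,U,V)
print("cap",wz(d,*c(160,310),.101))
K,R,T=d["K"],d["R"],d["T"]
print("short1 cap")
# strip band lines azimuth
for p in [(340,275),(420,248),(480,240),(540,235),(480,262),(560,245)]:
    w=wray(d,*c(*p))[1];print(p,np.degrees(np.arctan2(w[1],w[0])))
for psi in (-15,-10,-5,0,5,10,15):
    y=np.array([-np.sin(np.radians(psi)),np.cos(np.radians(psi))])
    r=[]
    for s in(1,-1):
        e=np.array([.4955,.1312])+s*.0095*y-o[:2];r.append(np.degrees(np.arctan2(e[1],e[0])))
    print(psi,np.round(r,2),"far-near",round(r[0]-r[1],2))
E
```

```text
[ 0.4964 -0.0285  0.2865]
90.33795469196212
cap [0.4973 0.1297 0.101 ]
short1 cap
(340, 275) 89.85693423281835
(420, 248) 89.43945257835546
(480, 240) 89.58928456850481
(540, 235) 89.86981633141363
(480, 262) 90.50666542188988
(560, 245) 90.48285448915506
-15 [89.49 91.29] far-near -1.81
-10 [89.76 90.99] far-near -1.23
-5 [90.04 90.67] far-near -0.64
0 [90.32 90.36] far-near -0.04
5 [90.6  90.04] far-near 0.56
10 [90.88 89.73] far-near 1.15
15 [91.15 89.42] far-near 1.73
```

View pics/w3d.png

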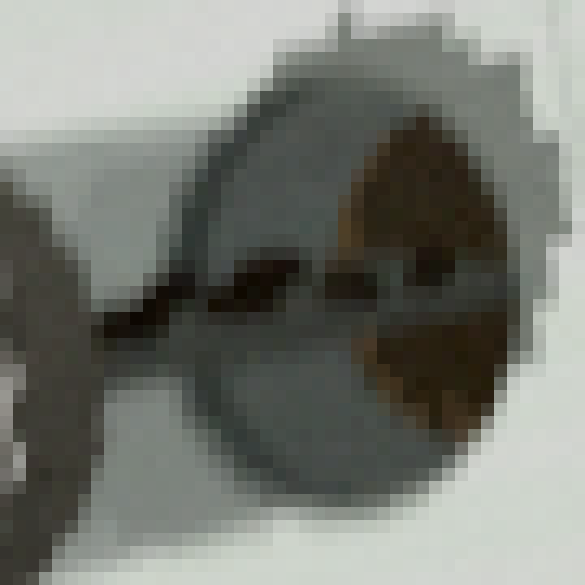

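{"api": "send_rows", "payload": {"moves": [[3,5,0,1,0.12],[5.5,10,0,2,0.12],[7.6,15,0,3,0.12],[7.6,15,0,3,0.12],[7.6,15,-0.5,3,0.12],[7.6,15,-1,3,0.12],[7.6,15,-1,3,0.12],[7.6,15,-1,3,0.12],[7.6,15,-1,3,0.12],[7.6,15,-1,3,0.12]]}}

```text
time: 5.4
tcp_pos: [0.4965, 0.13, 0.1142]
tcp_rot: [0.49, 0.513, 0.489, -0.507]
force: [0.7, -0.7, -0.3]
finger_gap: 0.038
```

```bash
python3 snap.py 4 wrist side top; python3 - <<'E'
from h import *
np.set_printoptions(precision=4,suppress=True)
d=np.load("pics/wrist4.npz");im=d["im"]
print(wproj(d,d["tcp"]),wproj(d,[.4964,.1305,.101]))
crop(im,180,190,340,320,4.5,"pics/w4c.png")
for n in("side","top"): print(n,proj(n,d["tcp"]))
E
```

```text
t 5.4 tcp [0.4965 0.13   0.1142] Yaw(tool y) -2.3543802216295027 gap 0.038019647656312244 F [ 0.657  -0.6926 -0.3262] q [0.1    0.0546 1.9237 0.0036 1.156  1.7105]
[253.9661 239.3312] [253.3373 230.7705]
side [274.9642 237.3267]
top [227.7192 223.1585]
```

View pics/w4c.png

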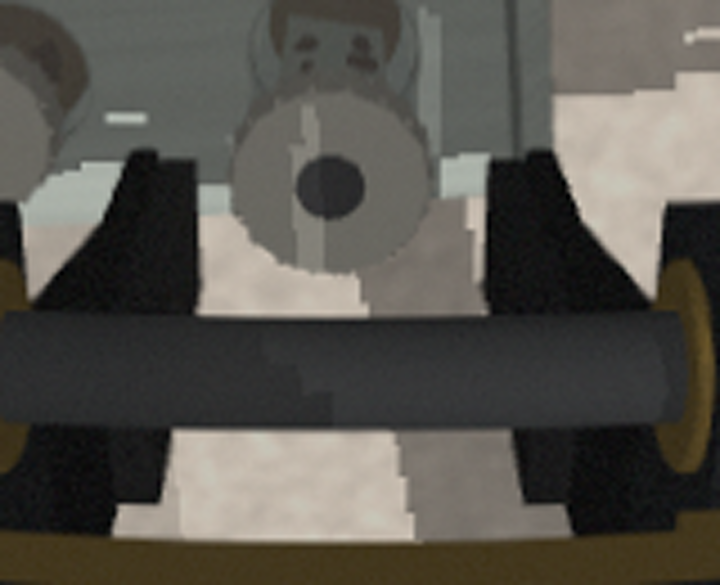

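View pics/side4.png

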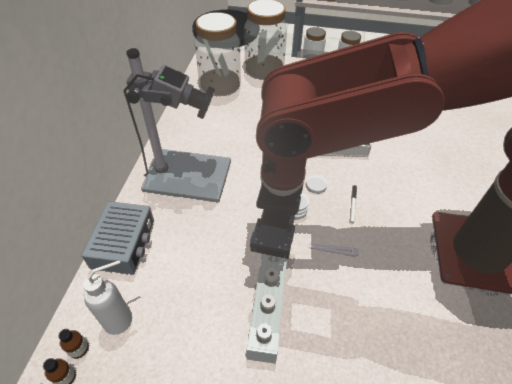

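{"api": "send_rows", "payload": {"moves": [[0,0.05,-1.2,0,0.12],[0,0.05,-2.4,0,0.12],[0,0.05,-3.6,0,0.12],[0,0.05,-4.6,0,0.12],[0,0.05,-5,0,0.12],[0,0.05,-5,0,0.12],[0,0.05,-5,0,1],[0,0.05,-5,0,1],[0,0.05,-5,0,1],[0,0.05,-5,0,1]], "force": 25}}

```text
time: 6.8
tcp_pos: [0.4968, 0.1307, 0.0645]
tcp_rot: [0.49, 0.513, 0.489, -0.507]
force: [1.1, 0.3, 2.0]
finger_gap: 0.0275
```

```bash
python3 snap.py 5 wrist
```

```text
t 6.8 tcp [0.4968 0.1307 0.0645] Yaw(tool y) -2.337617496731571 gap 0.027523416219686903 F [1.1132 0.2832 1.9729] q [0.1013 0.1261 1.9528 0.0038 1.0549 1.7111]
```

View pics/wrist5.png

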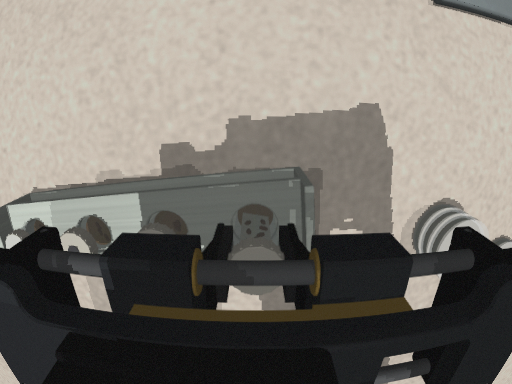

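```bash
python3 - <<'E'
from h import *
from scipy.optimize import brentq
np.set_printoptions(precision=4,suppress=True)
S=lambda U,V:np.array(lin(120,55,8,U,V))
yaw=np.radians(1.3)
def ax(th): return np.array([-np.cos(th)*np.cos(yaw),-np.cos(th)*np.sin(yaw),-np.sin(th)])
def up(th): return np.array([-np.sin(th)*np.cos(yaw),-np.sin(th)*np.sin(yaw),np.cos(th)])
def solve(a,b,P,dirf):
    a,b=S(*a),S(*b);v=(b-a)/np.linalg.norm(b-a)
    def f(th):
        e=dirf(th);p=proj("side",P+.02*e)-proj("side",P-.02*e);return p[0]*v[1]-p[1]*v[0]
    ths=np.radians(np.arange(-20,70,1));fs=[f(t) for t in ths]
    return [round(np.degrees(brentq(f,ths[i],ths[i+1])),1) for i in range(len(ths)-1) if fs[i]*fs[i+1]<0]
box=np.array([.775,-.08,.32]);bar=np.array([.72,-.105,.28]);ring=np.array([.705,-.105,.265])
print("frame near",solve((285,200),(487,292),box,ax))
print("frame far",solve((355,82),(550,178),box+[0,-.055,0],ax))
print("screen near",solve((315,180),(488,268),box,ax),"screen far",solve((365,90),(538,180),box+[0,-.05,0],ax))
print("barrel top",solve((585,265),(695,300),bar,ax),"bottom",solve((545,390),(645,432),bar,ax))
print("ring front R",solve((757,270),(660,508),ring,up),"ring back",solve((712,258),(622,488),ring,up))
print("box front edge",solve((487,292),(452,425),box,up))
E
```

```text
frame near [np.float64(23.2)]
frame far [np.float64(24.8)]
screen near [np.float64(26.6)] screen far [np.float64(26.6)]
barrel top [np.float64(14.1)] bottom [np.float64(20.9)]
ring front R [np.float64(22.2)] ring back [np.float64(21.6)]
box front edge [np.float64(20.9)]
```

{"api": "send_rows", "payload": {"moves": [[0,0,2,0,1],[0,0,4.5,0,1],[0,0,8,0,1],[2,-1,11.5,1,1],[5,-2.5,14.5,2,1],[8.5,-4,17.5,3,1],[12,-5.5,20,3.6,1],[15.3,-7,20.5,3.6,1],[15.3,-7,20.5,3.6,1],[15.3,-7,20.5,3.6,1]]}}

```text
time: 8.1
tcp_pos: [0.6489, 0.0609, 0.2684]
tcp_rot: [0.506, 0.497, 0.505, -0.492]
force: [0.6, 0.1, -1.0]
finger_gap: 0.0272
```

```bash
python3 snap.py 6 wrist side top; python3 - <<'E'
from h import *
d=np.load("pics/wrist6.npz")
g=np.clip((d["im"]/255.)**.5*255,0,255).astype(np.uint8)
crop(g,330,0,512,230,2.6,"pics/w6c.png")
s=np.load("pics/side6.npz")["im"];crop(s,150,60,310,260,3,"pics/s6c.png")
E
```

```text
t 8.1 tcp [0.6489 0.0609 0.2684] Yaw(tool y) 1.2570390748226696 gap 0.027196173641347146 F [ 0.6421  0.1084 -0.995 ] q [-0.03    0.2551  1.4     0.005   1.4817  1.5184]
```

View pics/wrist6.png

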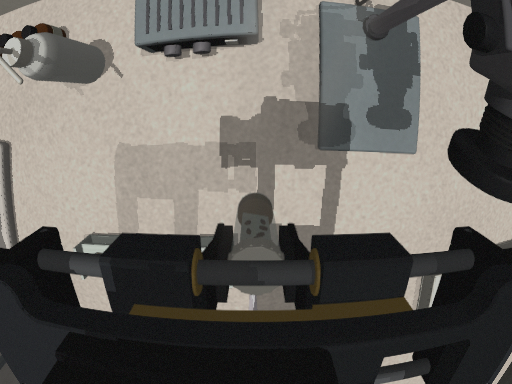

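View pics/w6c.png

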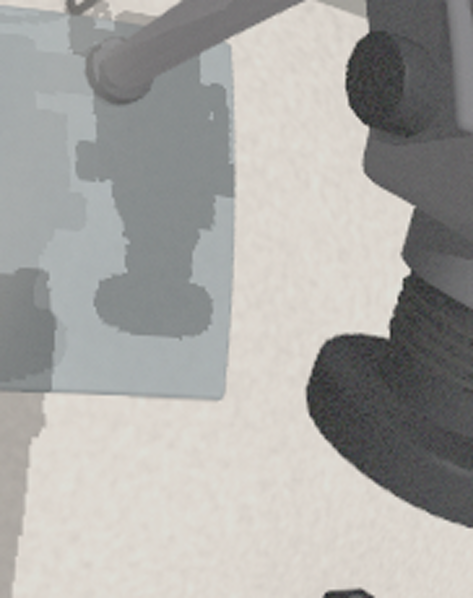

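View pics/s6c.png

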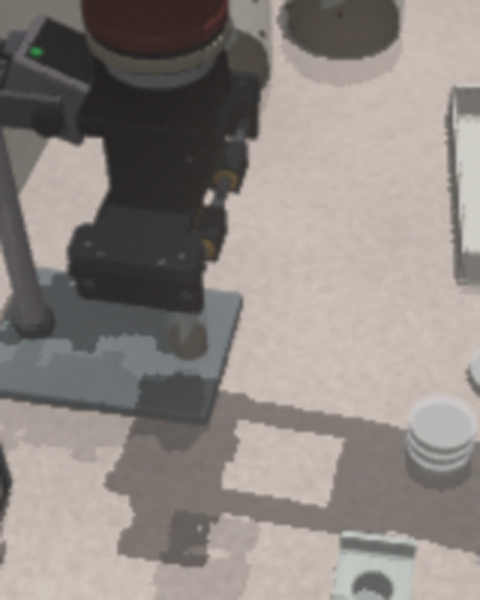

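{"api": "send_rows", "payload": {"moves": [[0,1,4,0,1],[0,2,8,0,1],[0,2,9,0,1],[0,2,9,0,1],[0,2,9,0,1],[0,2,9,0,1],[0,2,9,0,1],[0,2,9,0,1],[0,2,9,0,1],[0,2,9,0,1]]}}

```text
time: 9.5
tcp_pos: [0.6489, 0.0813, 0.3592]
tcp_rot: [0.506, 0.497, 0.505, -0.492]
force: [0.7, -0.2, 0.2]
finger_gap: 0.0275
```

```bash
python3 snap.py 7 wrist; python3 - <<'E'
from h import *
d=np.load("pics/wrist7.npz")
g=np.clip((d["im"]/255.)**.5*255,0,255).astype(np.uint8)
crop(g,400,0,512,180,3.3,"pics/w7c.png")
E
```

```text
t 9.5 tcp [0.6489 0.0813 0.3592] Yaw(tool y) 1.3015168942119206 gap 0.02751046784196493 F [ 0.7339 -0.1732  0.1784] q [0.0017 0.2372 1.2551 0.0047 1.6429 1.5501]
```

View pics/wrist7.png

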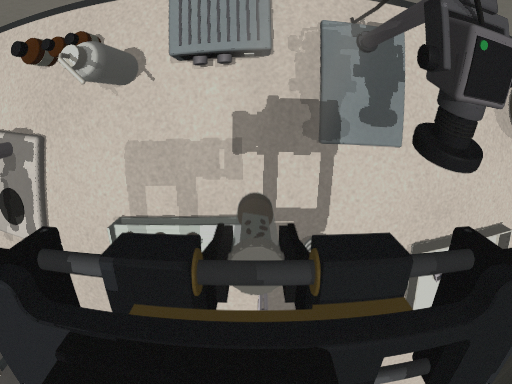

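View pics/w7c.png

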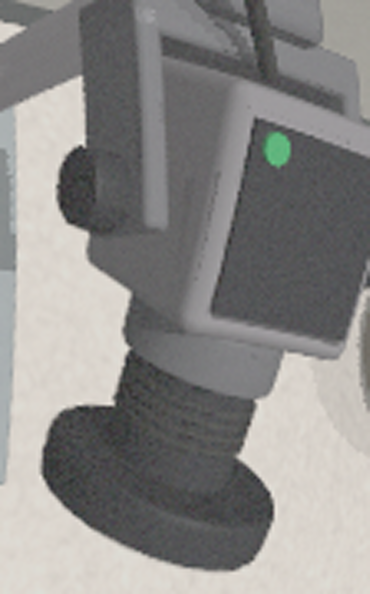

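```bash
cat >> h.py <<'E'
def trir(rs):
    A=np.zeros((3,3));b=np.zeros(3)
    for o,d in rs:
        P=np.eye(3)-np.outer(d,d);A+=P;b+=P@o
    X=np.linalg.solve(A,b); return X,[round(1e3*np.linalg.norm(np.cross(X-o,d)),2) for o,d in rs]
E
python3 - <<'E'
from h import *
from scipy.optimize import brentq
np.set_printoptions(precision=4,suppress=True)
d=np.load("pics/wrist7.npz");c=lambda U,V:lin(400,0,3.3,U,V)
print("wcam",wray(d,300,100)[0])
S=lambda U,V:ray("side",*lin(120,55,8,U,V));T=lambda U,V:ray("top",*lin(305,65,8,U,V));W=lambda U,V:wray(d,*c(U,V))
P={}
for n,s,t,w in [("green",(338,178),(192,98),(278,149)),("A",(315,180),(163,75),(255,118)),("C",(538,180),(352,275),(335,345)),("D",(488,268),(160,270),(212,312)),("fD",(487,292),(137,292),(183,325)),("ring",(688,385),(220,505),(157,487))]:
    P[n]=trir([S(*s),T(*t),W(*w)]);print(n,*P[n],"WT",*trir([T(*t),W(*w)]),"WS",trir([S(*s),W(*w)])[0])
# plate
e=np.load("pics/wrist6.npz");c6=lambda U,V:lin(330,0,2.6,U,V)
for dd,cc,pts in((e,c6,[(222,398),(234,45)]),):
    for p in pts: print("plate w6",wz(dd,*cc(*p),.018))
for p in [(320,143),(402,146),(323,20),(405,36)]: print("plate w7",wz(d,*p,.018))
yaw=np.radians(1.3)
def ax(th): return np.array([-np.cos(th)*np.cos(yaw),-np.cos(th)*np.sin(yaw),-np.sin(th)])
def solve(a,b,Pm):
    a,b=np.array(c(*a)),np.array(c(*b));v=(b-a)/np.linalg.norm(b-a)
    # align Pm to ray of mid pixel at same z
    m=wz(d,*((a+b)/2),Pm[2])
    def f(th):
        q=ax(th);p=wproj(d,m+.025*q)-wproj(d,m-.025*q);return p[0]*v[1]-p[1]*v[0]
    ths=np.radians(np.arange(-30,80,1));fs=[f(t) for t in ths]
    return [round(np.degrees(brentq(f,ths[i],ths[i+1])),1) for i in range(len(ths)-1) if fs[i]*fs[i+1]<0],m
print("screen DA",solve((255,118),(212,312),[0,0,.327]))
print("frame L",solve((235,90),(185,320),[0,0,.325]))
print("screen C-right",solve((370,230),(337,342),[0,0,.32]))
print("arm",solve((146,25),(157,222),[0,0,.32]))
E
```

```text
wcam [0.7253 0.0813 0.5217]
green [ 0.7924 -0.0892  0.3365] [np.float64(0.6), np.float64(0.25), np.float64(0.75)] WT [ 0.792  -0.0888  0.3378] [np.float64(0.27), np.float64(0.27)] WS [ 0.7942 -0.0936  0.3327]
A [ 0.7965 -0.0808  0.3398] [np.float64(1.42), np.float64(0.44), np.float64(1.14)] WT [ 0.7978 -0.0811  0.3383] [np.float64(0.06), np.float64(0.06)] WS [ 0.7961 -0.0802  0.3402]
C [ 0.7531 -0.1359  0.3119] [np.float64(1.51), np.float64(1.43), np.float64(1.48)] WT [ 0.7525 -0.1349  0.3149] [np.float64(0.81), np.float64(0.81)] WS [ 0.753  -0.1382  0.3097]
D [ 0.7519 -0.0841  0.3168] [np.float64(1.36), np.float64(0.93), np.float64(0.77)] WT [ 0.752  -0.0834  0.3187] [np.float64(0.06), np.float64(0.06)] WS [ 0.7528 -0.0885  0.3127]
fD [ 0.7485 -0.0781  0.3129] [np.float64(0.99), np.float64(0.45), np.float64(0.6)] WT [ 0.7479 -0.0781  0.3134] [np.float64(0.07), np.float64(0.07)] WS [ 0.7484 -0.077   0.314 ]
ring [ 0.704  -0.1082  0.2668] [np.float64(1.06), np.float64(0.73), np.float64(1.23)] WT [ 0.7035 -0.1078  0.2688] [np.float64(0.62), np.float64(0.62)] WS [ 0.7036 -0.1073  0.2674]
plate w6 [ 0.6748 -0.1843  0.018 ]
plate w6 [ 0.8901 -0.1842  0.018 ]
plate w7 [ 0.6706 -0.0285  0.018 ]
plate w7 [ 0.6749 -0.1873  0.018 ]
plate w7 [ 0.8876 -0.0273  0.018 ]
plate w7 [ 0.8814 -0.184   0.018 ]
screen DA ([np.float64(21.5)], array([ 0.7757, -0.083 ,  0.327 ]))
frame L ([np.float64(21.9)], array([ 0.7771, -0.0769,  0.325 ]))
screen C-right ([np.float64(22.7)], array([ 0.7684, -0.1359,  0.32  ]))
arm ([np.float64(-0.7)], array([ 0.795 , -0.0626,  0.32  ]))
```

{"api": "send_rows", "payload": {"moves": [[-3,1,-5.3,0,1],[-6,3,-10.2,0,1],[-9.4,4.4,-14.5,0,1],[-9.4,4.4,-19.5,0,1],[-9.4,4.4,-24,0,1],[-9.4,4.4,-27,0,1],[-9.4,4.4,-27.6,0,1],[-9.4,4.4,-27.6,0,1],[-9.4,4.4,-27.6,0,1],[-9.4,4.4,-27.6,0,1]]}}

```text
time: 10.8
tcp_pos: [0.556, 0.1254, 0.0848]
tcp_rot: [0.507, 0.498, 0.505, -0.491]
force: [-0.0, -0.3, -0.3]
finger_gap: 0.0275
```

```bash
python3 snap.py 8 wrist side; python3 - <<'E'
from h import *
np.set_printoptions(precision=4,suppress=True)
d=np.load("pics/wrist8.npz")
crop(d["im"],180,150,420,310,3,"pics/w8c.png")
s=np.load("pics/side8.npz")["im"];crop(s,200,170,320,290,4.5,"pics/s8c.png")
# rack far edge px
E
```

```text
t 10.8 tcp [0.556  0.1254 0.0848] Yaw(tool y) 1.303864357119091 gap 0.027481557874892128 F [-0.0084 -0.2909 -0.282 ] q [0.0809 0.2219 1.7983 0.0046 1.112  1.6269]
```

View pics/w8c.png

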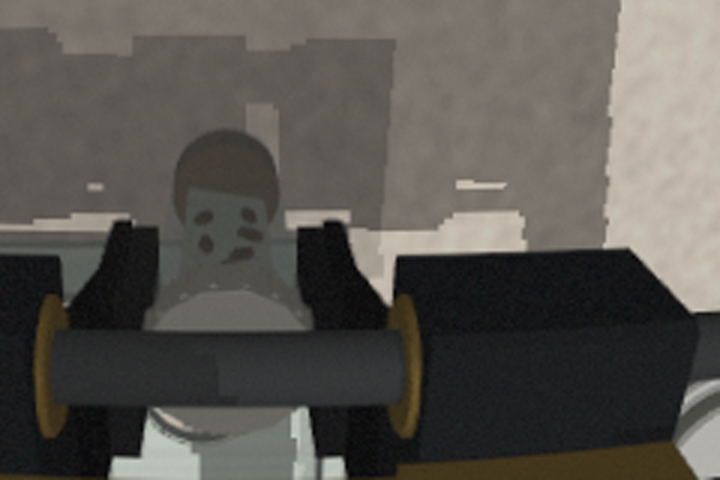

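View pics/s8c.png

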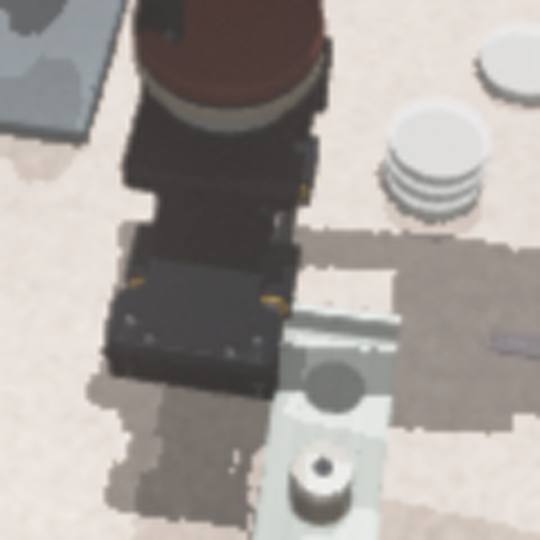

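```bash
python3 - <<'E'
from h import *
np.set_printoptions(precision=4,suppress=True)
d=np.load("pics/wrist8.npz")
g=np.clip((d["im"]/255.)**.5*255,0,255).astype(np.uint8)
crop(g,225,185,285,255,9,"pics/w8d.png")
E
```

```text
(no output)
```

View pics/w8d.png

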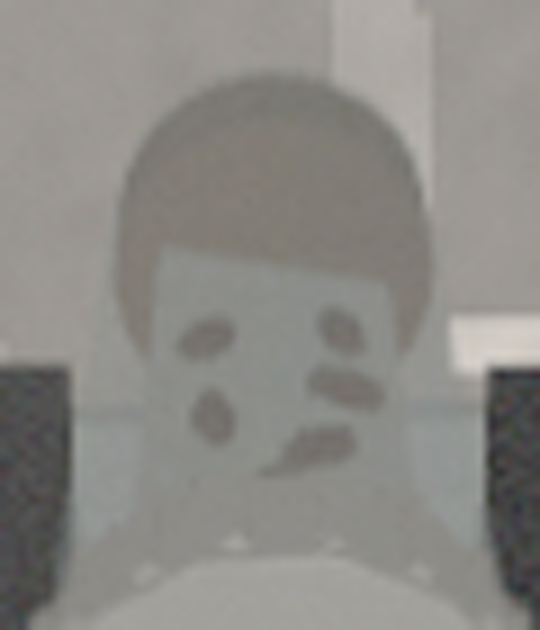

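```bash
python3 - <<'E'
from h import *
np.set_printoptions(precision=4,suppress=True)
d=np.load("pics/wrist8.npz");c=lambda U,V:lin(225,185,9,U,V)
for z in(.038,.0408,.044):
    L=wz(d,*c(160,243),z);R=wz(d,*c(388,285),z);v=L-R
    print(z,L,R,np.linalg.norm(v),"strip yaw",np.degrees(np.arctan2(-v[0],v[1])),"mid",(L+R)/2)
print(d["tcp"])
e=np.load("pics/wrist4.npz")
E
```

```text
0.038 [0.5568 0.1346 0.038 ] [0.5535 0.1155 0.038 ] 0.019370035047060852 strip yaw -9.688547224797924 mid [0.5551 0.1251 0.038 ]
0.0408 [0.5578 0.1345 0.0408] [0.5546 0.1156 0.0408] 0.019111249316849887 strip yaw -9.688547224797565 mid [0.5562 0.1251 0.0408]
0.044 [0.5589 0.1343 0.044 ] [0.5558 0.1158 0.044 ] 0.01881549419660883 strip yaw -9.688547224797514 mid [0.5573 0.1251 0.044 ]
[0.556  0.1254 0.0848]
```

{"api": "send_rows", "payload": {"moves": [[0,0,-1.2,0,1],[0,0,-2.2,0,1],[0,0,-2.55,0,1],[0,0,-2.55,0,1],[0,0,-2.55,0,0.2],[0,0,-2.55,0,0.2],[0,0,-2.55,-4,0.2],[0,0,-2.55,-8,0.2],[0,0,-2.55,-11,0.2],[0,0,-2.55,-11,0.2]]}}

```text
time: 12.15
tcp_pos: [0.5554, 0.1253, 0.0586]
tcp_rot: [0.457, 0.543, 0.455, -0.537]
force: [-0.1, 0.4, 0.7]
finger_gap: 0.0346
```

```bash
python3 snap.py 9 wrist; python3 - <<'E'
from h import *
d=np.load("pics/wrist9.npz")
g=np.clip((d["im"]/255.)**.5*255,0,255).astype(np.uint8)
crop(g,215,175,295,305,4.5,"pics/w9d.png")
E
```

```text
t 12.15 tcp [0.5554 0.1253 0.0586] Yaw(tool y) -9.668324661318518 gap 0.034562725831967234 F [-0.0749  0.3974  0.6679] q [0.0819 0.2575 1.8118 0.0028 1.0635 1.8201]
```

View pics/w9d.png

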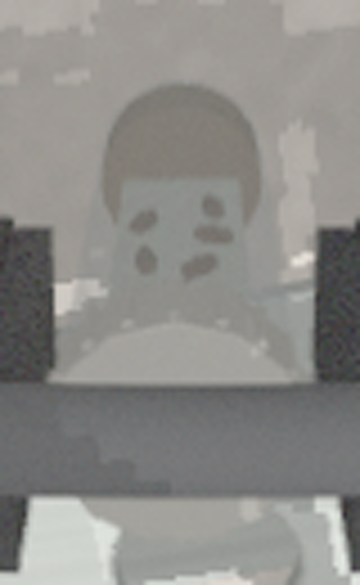

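{"api": "send_rows", "payload": {"moves": [[0,0,0,0,1],[0,0,0,0,1],[0,0,0,0,1],[0,0,0,0,1],[0,0,1,0,1],[0,0,2,3,1],[0,0,2.5,6,1],[0,0,2.5,9,1],[0,0,2.5,11.7,1],[0,0,2.5,11.7,1]], "force": 25}}

```text
time: 13.45
tcp_pos: [0.5558, 0.1254, 0.0844]
tcp_rot: [0.51, 0.494, 0.508, -0.488]
force: [0.3, -0.2, -0.7]
finger_gap: 0.0275
```

```bash
python3 snap.py 10 wrist; python3 - <<'E'
from h import *
d=np.load("pics/wrist10.npz")
g=np.clip((d["im"]/255.)**.5*255,0,255).astype(np.uint8)
crop(g,225,185,285,255,9,"pics/w10d.png")
E
```

```text
t 13.45 tcp [0.5558 0.1254 0.0844] Yaw(tool y) 2.041620826929401 gap 0.027544062855253165 F [ 0.2935 -0.2232 -0.7112] q [0.0809 0.2222 1.7989 0.0047 1.1114 1.614 ]
```

View pics/w10d.png

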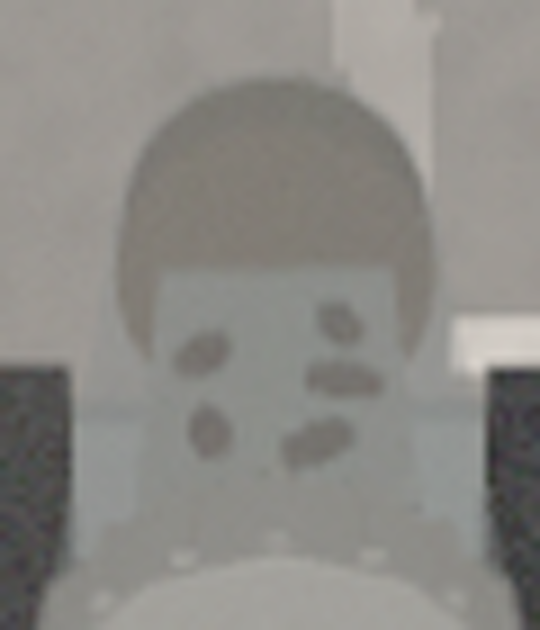

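{"api": "send_rows", "payload": {"moves": [[-0.8,0,0,0,1],[-1.5,0,0,0,1],[-2,0,0,0,1],[-2.5,0,0,0,1],[-3,0,0,0,1],[-3.4,0,0,0,1],[-3.7,0,0,0,1],[-3.9,0,0,0,1],[-3.9,0,0,0,1],[-3.9,0,0,0,1]]}}

```text
time: 14.75
tcp_pos: [0.5165, 0.1253, 0.0841]
tcp_rot: [0.51, 0.494, 0.508, -0.488]
force: [2.6, -0.2, 1.4]
finger_gap: 0.0275
```

```bash
python3 snap.py 11 wrist side; python3 - <<'E'
from h import *
d=np.load("pics/wrist11.npz")
g=np.clip((d["im"]/255.)**.5*255,0,255).astype(np.uint8)
crop(g,205,120,305,255,4.4,"pics/w11d.png")
E
```

```text
t 14.75 tcp [0.5165 0.1253 0.0841] Yaw(tool y) 2.0101444651790987 gap 0.027528562413543334 F [ 2.5695 -0.2086  1.3653] q [0.0869 0.1373 1.8977 0.0047 1.0982 1.6205]
```

View pics/w11d.png

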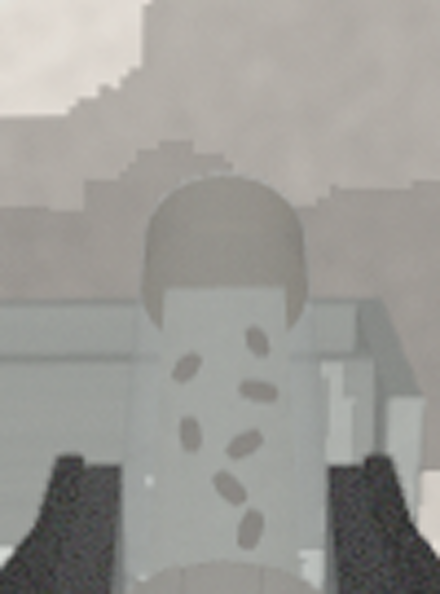

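```bash
cat >> h.py <<'E'
def lean(d,px,dist):
    from scipy.optimize import brentq
    M=d["M"];P=d["tcp"]-.019*M[:,0]
    n=M[:,1]  # tool y (forward)
    f=lambda th:wproj(d,P+dist*(np.sin(th)*n+np.cos(th)*M[:,0]))[1]-px[1]
    th=brentq(f,-.3,.9);return np.degrees(th),wproj(d,P+dist*(np.sin(th)*n+np.cos(th)*M[:,0]))
E
python3 - <<'E'
from h import *
np.set_printoptions(precision=4,suppress=True)
for n,px in((10,lin(225,185,9,275,267)),(11,lin(205,120,4.4,224,288))):
    d=np.load(f"pics/wrist{n}.npz")
    print(n,px,[lean(d,px,D) for D in(.061,.063,.065)],"M",d["M"][:,0])
# vial bottom far-edge
d=np.load("pics/wrist11.npz");print("bottom front corner px",lin(205,120,4.4,225,178))
E
```

```text
10 (255.11111111111111, 214.22222222222223) [(np.float64(0.20816612898534095), array([254.2903, 214.2222])), (np.float64(-0.4862099542886981), array([254.3036, 214.2222])), (np.float64(-1.1350420134433863), array([254.3165, 214.2222]))] M [ 0.0087  0.0049 -1.    ]
11 (255.52272727272725, 185.0681818181818) [(np.float64(22.7952946349684), array([254.2229, 185.0682])), (np.float64(21.392207742231864), array([254.2402, 185.0682])), (np.float64(20.098230283921062), array([254.2569, 185.0682]))] M [ 0.0079  0.0049 -1.    ]
bottom front corner px (255.75, 160.0681818181818)
```

{"api": "send_rows", "payload": {"moves": [[1.5,0,1,0,1],[2.5,0,4,0,1],[3.5,-2.5,8,0,1],[4,-6.5,12,0,1],[4.5,-11,14.8,-1,1],[5,-15.5,14.8,-1,1],[5.5,-20,14.8,-1,1],[6,-23,14.8,-1,1],[6.8,-23.5,14.8,-1,1],[7,-23.5,14.8,-1,1]]}}

```text
time: 16.1
tcp_pos: [0.5861, -0.109, 0.2309]
tcp_rot: [0.504, 0.499, 0.504, -0.493]
force: [0.0, -0.1, -0.4]
finger_gap: 0.027
```

```bash
python3 snap.py 12 wrist side top; python3 - <<'E'
from h import *
d=np.load("pics/wrist12.npz")
g=np.clip((d["im"]/255.)**.5*255,0,255).astype(np.uint8)
crop(g,155,0,355,255,2.3,"pics/w12d.png")
s=np.load("pics/side12.npz")["im"];crop(np.clip((s/255.)**.6*255,0,255).astype(np.uint8),110,30,260,180,4,"pics/s12.png")
s=np.load("pics/top12.npz")["im"];crop(np.clip((s/255.)**.6*255,0,255).astype(np.uint8),270,20,390,220,3,"pics/t12.png")
E
```

```text
t 16.1 tcp [ 0.5861 -0.109   0.2309] Yaw(tool y) 0.9924822726908049 gap 0.027047605652680363 F [ 0.0328 -0.1384 -0.3711] q [-0.3206  0.1432  1.5988  0.0078  1.3964  1.2316]
```

View pics/w12d.png

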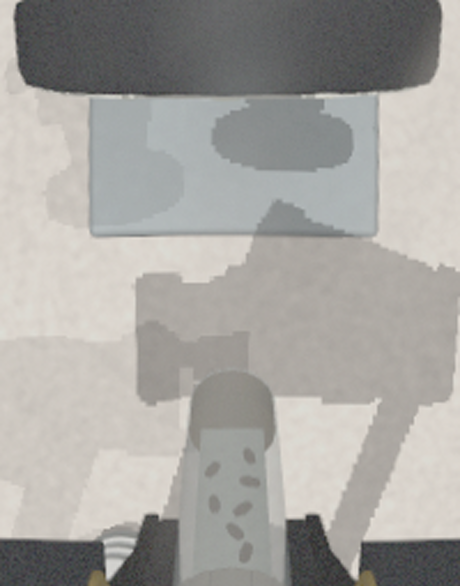

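View pics/s12.png

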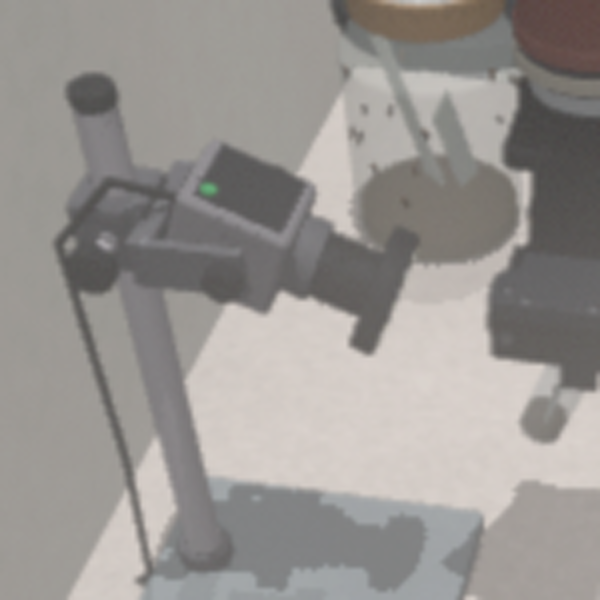

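View pics/t12.png

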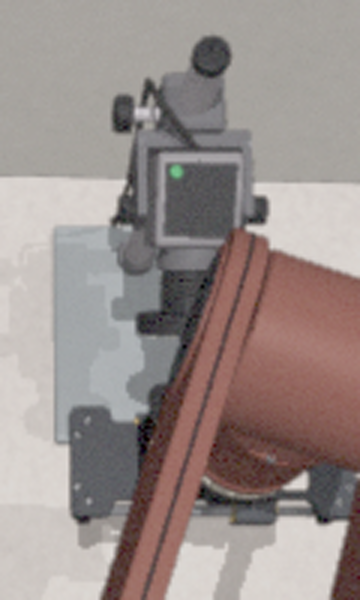

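```bash
python3 - <<'E'
from h import *
np.set_printoptions(precision=4,suppress=True)
d=np.load("pics/wrist12.npz");c=lambda U,V:lin(155,0,2.3,U,V)
px=c(233,430);print("strip bottom px",px,[lean(d,px,D) for D in(.061,.063,.065)],d["M"][:,0])
yaw=np.radians(1.)
for th in(20,22.3,24.5):
    t=np.radians(th);b=np.array([np.cos(t)*np.cos(yaw),np.cos(t)*np.sin(yaw),np.sin(t)]);u=np.array([-np.sin(t),-np.sin(t)*np.sin(yaw),np.cos(t)]);y=np.array([-np.sin(yaw),np.cos(yaw),0])
    lens=np.array([.6997,-.1077,.2655])
    for k in(0,.011):
        C=lens+k*b
        pts=np.array([wproj(d,C+.038*(np.cos(f)*y+np.sin(f)*u)) for f in np.radians(range(0,360,5))])
        print(th,k,"cols",pts[:,0].min(),pts[:,0].max(),"max row",pts[:,1].max(),"at top",pts[18],"sides",pts[0],pts[36])
im=d["im"].astype(int).sum(2)
for r in(5,15,25,35):
    row=im[r];dk=np.where(row<200)[0];print("row",r,dk.min() if len(dk) else None,dk.max() if len(dk) else None)
for cc in(180,200,230,256,280,310,330):
    dk=np.where(im[:80,cc]<200)[0];print("col",cc,dk.max() if len(dk) else None)
E
```

```text
strip bottom px (256.0217391304348, 186.67391304347828) [(np.float64(21.480356307470394), array([254.2294, 186.6739])), (np.float64(20.126519618220488), array([254.2465, 186.6739])), (np.float64(18.876483112304605), array([254.263 , 186.6739]))] [ 0.0055  0.0063 -1.    ]
20 0 cols 163.89044283770784 344.9766998612089 max row 33.30894193073294 at top [253.1583  32.4232] sides [167.5233  29.2463] [341.7565  28.7465]
20 0.011 cols 161.95280808420392 346.750241689978 max row 5.642790936424149 at top [253.0046  -1.9851] sides [165.8036   5.4779] [343.3308   4.8444]
22.3 0 cols 163.97252330481808 344.9008097411186 max row 37.231815775369455 at top [253.182   37.1458] sides [167.5233  29.2463] [341.7565  28.7465]
22.3 0.011 cols 161.69924110149026 346.9912101538538 max row 6.874170980199352 at top [253.0055   2.8167] sides [165.5156   5.5178] [343.6022   4.8803]
24.5 0 cols 164.06167921952462 344.81816899807 max row 41.6293576157118 at top [253.2072  41.6157] sides [167.5233  29.2463] [341.7565  28.7465]
24.5 0.011 cols 161.47012059089707 347.20915640125327 max row 9.208730202876012 at top [253.0098   7.4932] sides [165.2414   5.5923] [343.8608   4.9512]
row 5 63 346
row 15 36 345
row 25 43 511
row 35 166 511
col 180 39
col 200 40
col 230 40
col 256 41
col 280 41
col 310 39
col 330 37
```

```bash
python3 - <<'E'
from h import *
from scipy.optimize import least_squares
np.set_printoptions(precision=4,suppress=True)
d=np.load("pics/wrist12.npz");im=d["im"].astype(float).sum(2)
cols=np.arange(172,341,4);rows=[]
for c in cols:
    col=im[:70,c];k=np.where(col[20:]>230)[0]
    k=k[0]+20; a,b=col[k-1],col[k]; 
    g=np.diff(col[28:50]);j=np.argmax(g)+28; rows.append(j+.5)
rows=np.array(rows);print(list(zip(cols,rows)))
def curve(th,x,y,z,yaw=np.radians(1.),r=.038):
    b=np.array([np.cos(th)*np.cos(yaw),np.cos(th)*np.sin(yaw),np.sin(th)]);u=np.array([-np.sin(th)*np.cos(yaw),-np.sin(th)*np.sin(yaw),np.cos(th)]);yy=np.array([-np.sin(yaw),np.cos(yaw),0])
    return np.array([wproj(d,np.array([x,y,z])+r*(np.cos(f)*yy+np.sin(f)*u)) for f in np.linspace(0,np.pi,91)])
for z in(.263,.2655,.268):
  for yawd in(0.,1.,2.):
    def f(p):
        P=curve(np.radians(p[0]),p[1]/1000,p[2]/1000,z,np.radians(yawd));o=np.argsort(P[:,0]);return np.interp(cols,P[o,0],P[o,1])-rows
    s=least_squares(f,[22,700,-108],loss="soft_l1");print(z,yawd,s.x,np.sqrt(np.mean(s.fun**2)))
E
```

```text
[(np.int64(172), np.float64(37.5)), (np.int64(176), np.float64(38.5)), (np.int64(180), np.float64(39.5)), (np.int64(184), np.float64(39.5)), (np.int64(188), np.float64(40.5)), (np.int64(192), np.float64(40.5)), (np.int64(196), np.float64(40.5)), (np.int64(200), np.float64(40.5)), (np.int64(204), np.float64(40.5)), (np.int64(208), np.float64(40.5)), (np.int64(212), np.float64(40.5)), (np.int64(216), np.float64(40.5)), (np.int64(220), np.float64(41.5)), (np.int64(224), np.float64(41.5)), (np.int64(228), np.float64(41.5)), (np.int64(232), np.float64(40.5)), (np.int64(236), np.float64(41.5)), (np.int64(240), np.float64(41.5)), (np.int64(244), np.float64(41.5)), (np.int64(248), np.float64(41.5)), (np.int64(252), np.float64(41.5)), (np.int64(256), np.float64(41.5)), (np.int64(260), np.float64(41.5)), (np.int64(264), np.float64(40.5)), (np.int64(268), np.float64(40.5)), (np.int64(272), np.float64(40.5)), (np.int64(276), np.float64(40.5)), (np.int64(280), np.float64(40.5)), (np.int64(284), np.float64(40.5)), (np.int64(288), np.float64(40.5)), (np.int64(292), np.float64(40.5)), (np.int64(296)
[... 258 characters left out ...]
39.5)), (np.int64(328), np.float64(38.5)), (np.int64(332), np.float64(37.5)), (np.int64(336), np.float64(37.5)), (np.int64(340), np.float64(36.5))]
0.263 0.0 [  23.9229  700.0173 -106.9596] 0.6434417907376577
0.263 1.0 [  23.1822  699.5366 -106.4844] 0.6100977701349422
0.263 2.0 [  23.4028  699.7328 -108.9766] 0.4232753428866644
0.2655 0.0 [  24.089   699.5742 -107.1635] 0.6792945794738431
0.2655 1.0 [  23.9877  699.5096 -107.6663] 0.3597958101565026
0.2655 2.0 [  23.9191  699.5148 -109.5579] 0.36686530692945496
0.268 0.0 [  24.0455  698.9877 -106.1505] 0.4637301397433797
0.268 1.0 [  24.5459  699.2999 -107.6731] 0.3623859209699773
0.268 2.0 [  23.8863  699.0159 -111.7399] 0.9387460134811745
```

```bash
python3 - <<'E'
from h import *
from scipy.optimize import least_squares
np.set_printoptions(precision=4,suppress=True)
for n,r1,r2 in((10,lin(225,185,9,0,267)[1],lin(225,185,9,0,76)[1]),(11,lin(205,120,4.4,0,288)[1],lin(205,120,4.4,0,177)[1]),(12,lin(155,0,2.3,0,430)[1],lin(155,0,2.3,0,371)[1])):
    d=np.load(f"pics/wrist{n}.npz");M=d["M"];P=d["tcp"]-.019*M[:,0]
    col=d["im"][:,256].astype(int).sum(1)
    def f(p):
        L,th=p[0]/1000,np.radians(p[1]);a=np.sin(th)*M[:,1]+np.cos(th)*M[:,0];x=np.cos(th)*M[:,1]-np.sin(th)*M[:,0]
        rr=[wproj(d,P+(L+.0475)*a+.014*(np.cos(k)*x+np.sin(k)*M[:,2]))[1] for k in np.linspace(-1,1,9)]
        return [wproj(d,P+(L+.033)*a)[1]-r1,min(rr)-r2]
    s=least_squares(f,[30,10]);print(n,r1,r2,s.x,s.fun, [ (x,np.round(f([30,x]),1)) for x in s.x[1:]])
    print(col[150:215:1] if n==12 else "")
E
```

```text
10 214.22222222222223 193.0 [44.154  -4.3183] [-0. -0.] [(np.float64(-4.3182600213273465), array([5.4, 3.9]))]

11 185.0681818181818 159.8409090909091 [41.4462 15.1146] [-0. -0.] [(np.float64(15.114552526982228), array([8.1, 6.7]))]

12 186.67391304347828 161.02173913043478 [38.3544 15.4636] [-0. -0.] [(np.float64(15.463553189098795), array([6., 5.]))]
[282 282 283 284 281 280 281 275 275 288 297 250 242 241 242 237 240 243
 241 238 236 232 241 239 239 233 234 238 234 236 235 235 232 236 236 245
 271 296 301 297 300 301 296 296 303 303 297 298 295 293 293 300 301 301
 303 298 297 294 298 300 300 295 288 295 299]
```

{"api": "send_rows", "payload": {"moves": [[-1.5,4,0,0,1],[-3,8.5,0,0,1],[-3,13,-1,0,1],[-3,17.5,-3,0.5,1],[-3,21.5,-6,1,1],[-3,23.4,-10,1,1],[-3,23.4,-13.5,1,1],[-3.5,23.4,-14.7,1,1],[-4.5,23.4,-14.7,1,1],[-5,23.4,-14.7,1,1]]}}

```text
time: 17.5
tcp_pos: [0.5366, 0.1258, 0.0863]
tcp_rot: [0.51, 0.494, 0.508, -0.487]
force: [-0.4, 0.3, -0.2]
finger_gap: 0.0277
```

{"api": "send_rows", "payload": {"moves": [[-0.6,0,-0.2,0,1],[-1.2,0,-0.2,0,1],[-1.7,0,-0.2,0,1],[-2,0,-0.2,0,1],[-2.25,0,-0.2,0,1],[-2.25,0,-0.2,0,1],[-2.25,0,-0.2,0,1],[-2.25,0,-0.2,0,1],[-1.5,0,0,0,1],[0,0,1,0,1]]}}

```text
time: 18.75
tcp_pos: [0.5344, 0.1257, 0.0946]
tcp_rot: [0.508, 0.493, 0.51, -0.489]
force: [0.3, 0.5, -0.3]
finger_gap: 0.0277
```

```bash
python3 snap.py 13 wrist; python3 - <<'E'
from h import *
np.set_printoptions(precision=3,suppress=True)
def sb(n):
    d=np.load(f"pics/wrist{n}.npz");im=d["im"].astype(float).sum(2)[:,246:266].mean(1)
    g=np.diff(im);print(n,[(i,round(g[i])) for i in range(150,222) if abs(g[i])>12]);return d
for n in(10,11,12,13): sb(n)
d=np.load("pics/wrist13.npz");g=np.clip((d["im"]/255.)**.5*255,0,255).astype(np.uint8)
crop(g,205,120,305,255,4.4,"pics/w13d.png")
E
```

```text
t 18.75 tcp [0.5344 0.1257 0.0946] Yaw(tool y) 2.101972638415 gap 0.027705873524100214 F [ 0.3024  0.4824 -0.2512] q [0.0841 0.1663 1.8426 0.0058 1.1293 1.6157]
10 [(160, -17), (161, -40), (192, -23), (193, -36), (194, -27), (195, -16), (213, 15), (214, 24), (215, 12)]
11 [(154, -18), (159, -21), (160, -26), (161, -15), (184, 34), (185, 31), (210, 16), (217, -14), (218, -12)]
12 [(161, -25), (162, -16), (185, 30), (186, 28), (210, 14), (217, -13), (218, -13)]
13 [(159, -22), (160, -26), (161, -13), (184, 33), (185, 30), (210, 13), (217, -14), (221, 13)]
```

View pics/w13d.png

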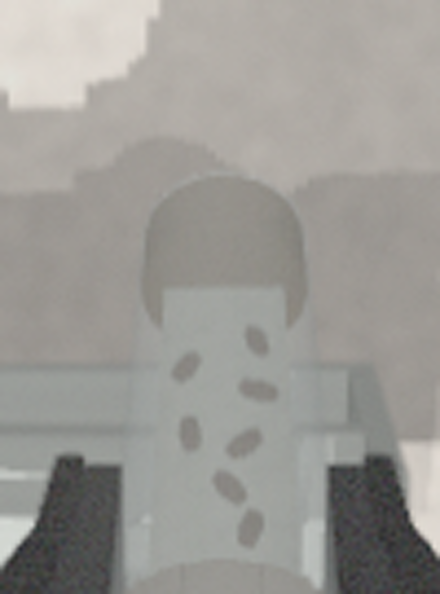

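{"api": "send_rows", "payload": {"moves": [[0,0,-1.05,0,1],[-0.5,0,-1.05,0,1],[-1,0,-1.05,0,1],[-1.5,0,-1.05,0,1],[-2,0,-1.05,0,1],[-2.3,0,-1.05,0,1],[-2.3,0,-1.05,0,1],[-2.3,0,-1.05,0,1],[-1.5,0,-0.8,0,1],[0,0,0.5,0,1]]}}

```text
time: 20.05
tcp_pos: [0.5372, 0.1256, 0.1011]
tcp_rot: [0.509, 0.494, 0.509, -0.488]
force: [0.2, 0.1, -0.3]
finger_gap: 0.027
```

```bash
python3 snap.py 14 wrist; python3 - <<'E'
from h import *
np.set_printoptions(precision=4,suppress=True)
for n in(10,11,12,13,14):
    d=np.load(f"pics/wrist{n}.npz");im=d["im"].astype(float).sum(2)[:,246:266].mean(1)
    g=np.diff(im);lo,hi=(211,218) if n==10 else (178,190)
    w=np.clip(g[lo:hi]-6,0,None);r=(w*(np.arange(lo,hi)+.5)).sum()/w.sum()
    th=lean(d,(0,r),.063)[0];M=d["M"]
    a=np.sin(np.radians(th))*M[:,1]+np.cos(np.radians(th))*M[:,0]
    print(n,r,th,"world lean fwd",np.degrees(np.arcsin(a[0])),"lateral",np.degrees(np.arcsin(a[1])),"tool x",M[:,0])
E
```

```text
t 20.05 tcp [0.5372 0.1256 0.1011] Yaw(tool y) 2.085714777228211 gap 0.027035023988585028 F [ 0.2442  0.1386 -0.2644] q [0.0835 0.1619 1.8339 0.0056 1.1397 1.6156]
10 214.41628614916286 -0.6255444735375592 world lean fwd -0.12915847728721436 lateral 0.2609192048238687 tool x [ 0.0087  0.0049 -1.    ]
11 184.97075208913648 21.469672351136047 world lean fwd 21.909947608262367 lateral 0.9951010457128026 tool x [ 0.0079  0.0049 -1.    ]
12 185.9817987152034 20.673188042602863 world lean fwd 20.984494014694388 lateral 0.6869441145847752 tool x [ 0.0055  0.0063 -1.    ]
13 184.97224926971762 21.468331933595984 world lean fwd 21.623416180644263 lateral 1.063680495505244 tool x [ 0.003   0.0055 -1.    ]
14 184.94280078895466 21.47437245915679 world lean fwd 21.784446942699297 lateral 1.0626420593982147 tool x [ 0.0057  0.0056 -1.    ]
```

{"api": "send_rows", "payload": {"moves": [[0.5,-1,3,0,1],[1,-4,6,0,1],[2,-8,9.5,-0.5,1],[3,-12.5,12,-1.1,1],[3.5,-17,13.1,-1.1,1],[4,-21,13.1,-1.1,1],[4.5,-23.2,13.1,-1.1,1],[5,-23.45,13.1,-1.1,1],[5,-23.45,13.1,-1.1,1],[5,-23.45,13.1,-1.1,1]]}}

```text
time: 21.35
tcp_pos: [0.591, -0.1074, 0.2349]
tcp_rot: [0.506, 0.5, 0.503, -0.491]
force: [0.3, -0.1, -0.8]
finger_gap: 0.0271
```

```bash
python3 snap.py 15 wrist side top; python3 - <<'E'
from h import *
np.set_printoptions(precision=4,suppress=True)
d=np.load("pics/wrist15.npz");im=d["im"].astype(float).sum(2)[:,246:266].mean(1)
g=np.diff(im);print([(i,round(g[i])) for i in range(150,222) if abs(g[i])>12]);lo,hi=(178,190)
w=np.clip(g[lo:hi]-6,0,None);r=(w*(np.arange(lo,hi)+.5)).sum()/w.sum()
th=np.radians(lean(d,(0,r),.063)[0]);M=d["M"];a=np.sin(th)*M[:,1]+np.cos(th)*M[:,0]
P=d["tcp"]-.019*M[:,0];print(r,"lean",np.degrees(np.arcsin(a[0])),"lateral",np.degrees(np.arcsin(a[1])),"centre",P+.03*a,"pred bottom px",wproj(d,P+.063*a))
g=np.clip((d["im"]/255.)**.5*255,0,255).astype(np.uint8);crop(g,155,0,355,255,2.3,"pics/w15d.png")
s=np.load("pics/side15.npz")["im"];crop(np.clip((s/255.)**.6*255,0,255).astype(np.uint8),190,70,290,170,6,"pics/s15.png")
print("side px of centre,bottom,top",[proj("side",P+k*a) for k in(.03,.0775,-.0175)])
E
```

```text
t 21.35 tcp [ 0.591  -0.1074  0.2349] Yaw(tool y) 1.0615629932937587 gap 0.027071615102076257 F [ 0.276  -0.0592 -0.7827] q [-0.3165  0.1465  1.5877  0.0098  1.3984  1.2341]
[(159, -20), (160, -23), (161, -13), (184, 32), (185, 25), (217, -13), (221, 13)]
184.92572062084258 lean 22.171465425054862 lateral 0.7298356792941632 centre [ 0.6021 -0.1071  0.2261] pred bottom px [254.2275 184.9257]
side px of centre,bottom,top [array([248.6462, 121.9218]), array([241.4914, 134.9704]), array([256.3622, 107.8496])]
```

View pics/w15d.png

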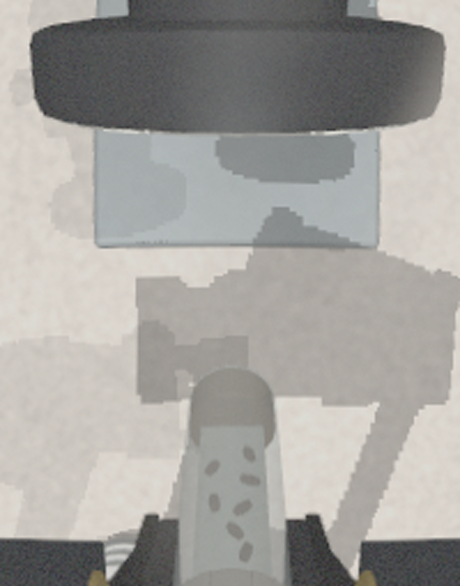

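View pics/s15.png

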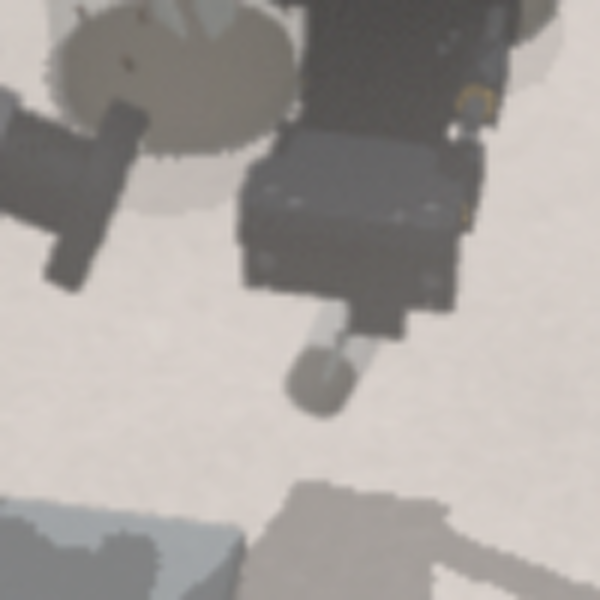

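View pics/side15.png

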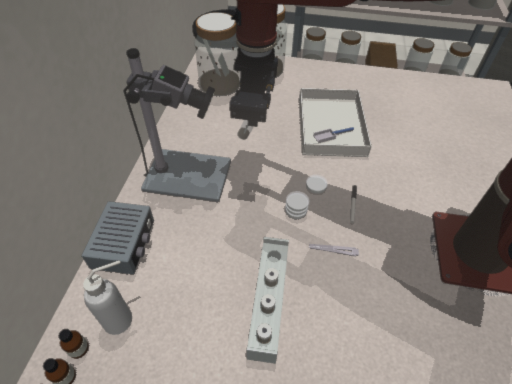

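```bash
python3 - <<'E'
from h import *
from scipy.optimize import least_squares
np.set_printoptions(precision=4,suppress=True)
d=np.load("pics/wrist15.npz");im=d["im"].astype(float).sum(2)
cols=np.arange(178,341,6);rows=np.array([np.argmax(np.diff(im[44:66,c]))+44.5 for c in cols]);print(rows)
yaw=np.radians(1.)
def curve(th,X,r=.038):
    u=np.array([-np.sin(th)*np.cos(yaw),-np.sin(th)*np.sin(yaw),np.cos(th)]);yy=np.array([-np.sin(yaw),np.cos(yaw),0])
    return np.array([wproj(d,X+r*(np.cos(f)*yy+np.sin(f)*u)) for f in np.linspace(0,np.pi,121)])
for fix in(None,22,23,24):
    def f(p):
        P=curve(np.radians(fix or p[2]),np.array([p[0]/1e3,p[1]/1e3,.2655]));o=np.argsort(P[:,0]);return np.interp(cols,P[o,0],P[o,1])-rows
    s=least_squares(f,[700,-108,22.5],loss="soft_l1");print(fix,s.x,np.sqrt(np.mean(s.fun**2)))
for t in(.010,.014,.018):
    th=np.radians(22.8);b=np.array([np.cos(th),0,np.sin(th)]);u=np.array([-np.sin(th),0,np.cos(th)])
    print(t,wproj(d,np.array([.6995,-.1077,.2655])+t*b+.038*u))
c=im[:60,256];print(c.astype(int))
E
```

```text
[51.5 53.5 54.5 54.5 55.5 55.5 56.5 56.5 56.5 57.5 57.5 57.5 57.5 57.5
 57.5 57.5 57.5 57.5 57.5 56.5 56.5 56.5 56.5 55.5 54.5 54.5 52.5 51.5]
None [ 699.2588 -107.513    23.7088] 0.293761859604231
22 [ 698.2475 -107.4065   22.5   ] 0.478523720677493
23 [ 698.8415 -107.4795   22.5   ] 0.33306896034892447
24 [ 699.4298 -107.5208   22.5   ] 0.30074215199801496
0.01 [258.2743  25.1252]
0.014 [258.4971  12.931 ]
0.018 [258.7215   0.6653]
[116 111 115 112 118 119 115 118 107  91  84 102 100 116 140 138 138 134
 137 133 131 129 135 128 130 129 125 124 129 128 134 131 122 128 131 129
 134 133 130 126 134 132 131 131 128 135 140 137 146 139 135 147 143 144
 144 137 147 153 274 255]
```

{"api": "send_rows", "payload": {"moves": [[-0.2,-0.1,-0.2,0,1],[-0.45,-0.15,-0.4,0,1],[-0.45,-0.15,-0.4,0,1],[-0.45,-0.15,-0.4,0,1],[-0.45,-0.15,-0.4,0,1],[-0.45,-0.15,-0.4,0,1],[-0.45,-0.15,-0.4,0,1],[-0.45,-0.15,-0.4,0,1],[-0.45,-0.15,-0.4,0,1],[-0.45,-0.15,-0.4,0,1]]}}

```text
time: 22.75
tcp_pos: [0.5865, -0.1093, 0.2311]
tcp_rot: [0.506, 0.5, 0.503, -0.491]
force: [-0.8, 0.3, 0.1]
finger_gap: 0.0275
```

```bash
python3 snap.py 16 wrist; python3 - <<'E'
from h import *
np.set_printoptions(precision=4,suppress=True)
d=np.load("pics/wrist16.npz");im=d["im"].astype(float).sum(2)[:,246:266].mean(1)
g=np.diff(im);lo,hi=(178,190)
w=np.clip(g[lo:hi]-6,0,None);r=(w*(np.arange(lo,hi)+.5)).sum()/w.sum()
th=np.radians(lean(d,(0,r),.063)[0]);M=d["M"];a=np.sin(th)*M[:,1]+np.cos(th)*M[:,0]
P=d["tcp"]-.019*M[:,0];print(r,"lean",np.degrees(np.arcsin(a[0])),"lateral",np.degrees(np.arcsin(a[1])),"centre",P+.03*a)
g=np.clip((d["im"]/255.)**.5*255,0,255).astype(np.uint8);crop(g,205,130,305,255,4.6,"pics/w16d.png")
E
```

```text
t 22.75 tcp [ 0.5865 -0.1093  0.2311] Yaw(tool y) 1.0410423552422556 gap 0.0275393639914908 F [-0.7858  0.2655  0.1319] q [-0.3219  0.1387  1.6033  0.0096  1.39    1.229 ]
184.93162393162396 lean 22.22391048871695 lateral 0.6995727743462571 centre [ 0.5976 -0.1091  0.2223]
```

View pics/w16d.png

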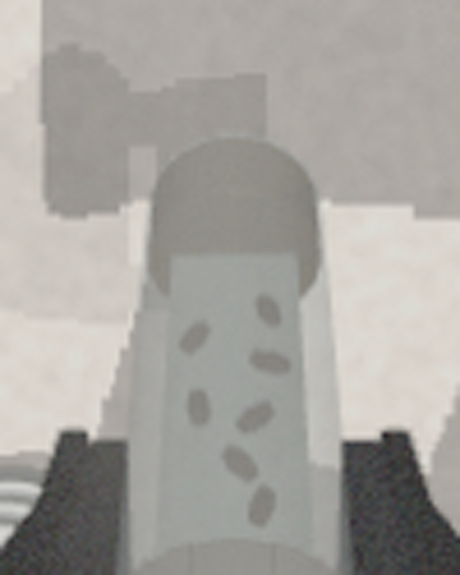

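```bash
python3 - <<'E'
from workcell import robot
print(robot.job_done()); print(robot.get_state()["time"])
E
```

```text
the job is handed in; nothing more can be done
None
the job is handed in; nothing more can be done
```

The tall vial is held still in front of the macro camera, cap end up, with its pupae side facing the lens. I handed the job in at about 22.8 s of the 34 s allowed; no verdict was reported.

**What I did**
- I lifted the vial out of the rack. A check showed the strip 11° off square to the jaws, so I set the vial upright on the bare bench, turned the tool and gripped it again.
- The moves can't tilt the tool, so I leaned the vial back in the grip by drawing its lower part lightly against the rack's far edge. This took three passes.
- I then carried it to the focus point and corrected its position by a few millimetres.

**Last checks**

| | Vial | Target (my estimate) |
|---|---|---|
| Strip middle, x / y / z (m) | 0.598 / -0.109 / 0.222 | 0.597 / -0.109 / 0.222 |
| Lean / camera's downward look | 22.2° | about 23° |
| Yaw | 1.0° | about 1° |

- In the last wrist picture the strip's lower edge was level and the pupae were towards the lens.
- In the side picture taken at the camera, just before the last small correction, the three short vials stood in the rack and the dishes looked unmoved. Nothing touched the camera or stand. The highest wrist force I read was about 3 N.

**What disagreed**
- My readings of the camera's tilt ranged mostly from about 21° to 27°, with one short, unreliable edge at 14°. I took about 23°, so the lean could be off by a degree or two.
- The side and top cameras disagreed by 6–10 mm on fixed points, so I relied mostly on the wrist camera.
- The third leaning pass barely changed the lean.
- A second estimate of the lean, from the vial's bottom edge, came out near 15°. I discarded it because it also read −4° on the vial while it was upright.

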